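# Change over the bracket welding jig

### The arm

A 7-joint arm with a two-finger parallel gripper is mounted at the origin on the work surface. World frame = base frame: x ahead of the robot, y to its left, z up, the work surface at z = 0. Lengths are in m, angles in degrees, forces in N, time in s.
With the tool pointing down it reaches from about 0.425 to 0.875 m from the base axis. Payload 4.7 kg.
Tool frame: the origin (TCP) lies between the finger pads; the fingertips stand 19 mm ahead of it and the grasp point (between the pads) is the TCP; x points along the fingers, z is the direction in which the jaws open and shut, and the axes are right-handed (so a half turn about x gives the same grasp; the last joint's range is limited). The gripper opens to 87 mm and grips with 3 to 60 N. Pads are 19 mm wide; open, the fingers measure 117 mm over their backs; the gripper's body (75 mm by 190 mm) begins 51 mm behind the grasp point.
Start: joints at [-73.849, 18.392, -4.016, 83.108, 1.295, 78.541, -3.26], TCP at [0.172, 0.627, 0.242] pointing down, gripper open.
Joint ranges: [-163.93, 163.93], [-17.29, 119.83], [-79.2, 71.16], [3.27, 140.29], [-89.18, 269.18], [5.43, 117.66], [-154.24, 154.24]. Speed limits (degrees/s): [147.25, 147.25, 180, 180, 180, 180, 180].

### API

Orientations are given as [roll, pitch, yaw] about the fixed x, y, z axes, in that order (R = Rz(yaw) Ry(pitch) Rx(roll)).
In Python, from cell import monitor, read_camera, camera_model, env, regions_of gives the robot as it stands. The module is installed in compiled form; this text tells all that it offers.
- The arm moves only by the tool step_arm, never from a script. Its argument "deltas" is a list of rows, each a list of 5 numbers: the gripper's target within -1 to 1 (fully open at 1, half-way at 0, shut at -1), then the shift along the tool's x, y, z in m, then the turn about the tool's x in degrees. A call has 1 to 12 rows; each row is the pose to reach, as a shift and turn from the pose commanded when the call began, along the tool's axes at that moment; what a row does not reach only later rows make up. A row lasts 1/8 s, in which the tool goes at most 62.5 mm and 10.7 degrees, less where a joint would pass 70% of its speed; a pose out of reach is approached as far as the arm can. A call with a gripper value outside its range is refused whole. The fingers move at their own pace and stop on an object; "newtons" is the grip in N (left out, the last holds). Time passes only in rows, so rows that repeat a pose let the fingers close. It gives the time, the measured TCP pose, the force and the opening at its end, in the units of the state.
- monitor.get_obs(): the state, without advancing time (a new reading comes with each control period).
- read_camera(name): name is "scene" or "top" or "wrist"; returns (picture, depth): 384x512x3 uint8, red, green, blue; 384x512 float32, m along the optical axis (not along the pixel's ray), 0 where there is no reading.
- camera_model(name): a dict with "fx", "fy", "cx", "cy" (pixels), "xyz" and "attitude" of the camera in the world. Camera axes: x right, y down, z forward; pixel columns grow to the right and rows downward; lengths in m; the calibration is good to about 2 mm. A picture is of the moment at which its call begins: read the wrist's pose just before it. camera_model takes no time and is no camera call; for the wrist camera it gives the pose at the moment of the call.
- env.sign_off(): hands the job in, once; it reports no verdict.
Trained networks look in the newest picture that a camera, given by its name, has taken for a name from the list of things; names that differ only in an ending like _2 or _b are one class to them, and where a whole thing is asked for, a point or a joint stands for the part that bears it (a point fixed in the world has none). Each returns a list of dicts, best first, with "p" (0 to 1); they miss things now and then, are a little off and sometimes report something else, mostly with a low value. They report only what shows in the picture. A call takes as long as a camera call. They do not tell look-alikes from the thing itself.
- regions_of(camera, thing): "pixels" (384x512 bool, what is visible of it) and "pixel" ([column, row] in pixels, amid what is visible of it).
The state is a dict: "time_s": time; "qpos": joint angles; "joint_velocities": joint speeds; "effort": joint torques, N m; "tool_pos": TCP position; "tool_rot": TCP orientation; "force": force on the tool from outside, world axes, zero at the start; "wrist_torque": the same for the moment, N m; "grip_width": finger opening in m.
Only numpy, scipy, OpenCV 4.12 (cv2) and the standard library are available. Lean on these libraries where they do the work, as an engineer would, in place of code of your own. Each camera call takes 0.05 s, during which the arm holds its last target. There are 200 camera calls.

### The job

First turn the magnetic jig's switch so its pointer is at the single OFF line; then take every finished bracket out of the jig and stand it upright in the grey tray, and seat every new bracket from the brown sheet flat and fully home in a pocket of the jig. Leave the switch at OFF until all that is done, then turn its pointer to the double ON line, and leave the can and the tape roll where they are.

Things in the scene. Friction and masses are not known exactly. Their poses are not given: they have to be found in the camera images.
- jig: magnetic welding jig, a fixed aluminium block 240 (its x) x 220 (its y) x 24 mm high; origin: centre of its underside. Three open rectangular pockets, 84 mm in x by 64 mm in y and 10 mm deep with slightly chamfered rims, lie in three quarters of its top; the magnet's rotary switch sits in the fourth (x -52, y -50 mm). The magnet itself pulls on nothing in the simulation
- pocket_a (a point): centre of the floor of one pocket of the jig, 14 mm above the table, 10 mm below the jig's top; axes parallel to the jig's. A seated bracket has its origin here, its x along the jig's x (either way round), and stands 2 mm proud of the jig's top with its base
- pocket_b (a point): centre of the floor of one pocket of the jig, 14 mm above the table, 10 mm below the jig's top; axes parallel to the jig's. A seated bracket has its origin here, its x along the jig's x (either way round), and stands 2 mm proud of the jig's top with its base
- pocket_c (a point): centre of the floor of one pocket of the jig, 14 mm above the table, 10 mm below the jig's top; axes parallel to the jig's. A seated bracket has its origin here, its x along the jig's x (either way round), and stands 2 mm proud of the jig's top with its base
- switch (a joint): angle of the jig's magnet switch in rad, growing counter-clockwise seen from above: 0 = pointer at the single OFF line, 1.222 (70 degrees) = pointer at the double ON line. It stays where it is left (friction 0.12 N m) and can move from -0.7 to 2.0
- switch_grip (a point): point on the switch's axis, 56 mm above the table, where its grip bar is pinched from above. The black upright bar is 56 mm long, 14 mm thick, and goes from 32 to 68 mm above the table, on a grey disc of radius 30 mm whose top is at 32 mm. x axis: along the bar, towards the pointer
- switch_pointer (a point): tip of the switch's pointer, a grey nose with a white line, 38 mm from the axis, 32 mm above the table; a white line on top of the bar lies on the pointer's half
- off_mark (a point): middle of the single black OFF line on the jig's top, 50 mm from the switch's axis
- on_mark (a point): middle between the two parallel black ON lines on the jig's top, 50 mm from the switch's axis
- tray: grey plastic tray for finished brackets, fixed: 220 (x) x 210 (y) x 30 mm high, walls and floor 5 mm; origin: centre of its underside
- sheet: sheet of brown board 220 x 210 x 3 mm, fixed, on which the new brackets stand; it lies on the other side of the jig from the tray; origin: centre of its underside
- new1: welded steel bracket, 0.55 kg: flat base plate 80 (its x) x 60 (its y) x 12 mm thick with an upright web in the middle of it, 50 mm long along x, 10 mm thick in y, from 12 to 57 mm above the underside (pinch it by the web, from above). Origin: centre of the underside, z up. All six brackets are alike; a half turn makes no difference. A new bracket: stands on the brown sheet at the start. Two or three of new1 to new3 are there, the rest are absent (None)
- new2: welded steel bracket, 0.55 kg: flat base plate 80 (its x) x 60 (its y) x 12 mm thick with an upright web in the middle of it, 50 mm long along x, 10 mm thick in y, from 12 to 57 mm above the underside (pinch it by the web, from above). Origin: centre of the underside, z up. All six brackets are alike; a half turn makes no difference. A new bracket: stands on the brown sheet at the start. Two or three of new1 to new3 are there, the rest are absent (None)
- new3: welded steel bracket, 0.55 kg: flat base plate 80 (its x) x 60 (its y) x 12 mm thick with an upright web in the middle of it, 50 mm long along x, 10 mm thick in y, from 12 to 57 mm above the underside (pinch it by the web, from above). Origin: centre of the underside, z up. All six brackets are alike; a half turn makes no difference. A new bracket: stands on the brown sheet at the start. Two or three of new1 to new3 are there, the rest are absent (None)
- fin1: welded steel bracket, 0.55 kg: flat base plate 80 (its x) x 60 (its y) x 12 mm thick with an upright web in the middle of it, 50 mm long along x, 10 mm thick in y, from 12 to 57 mm above the underside (pinch it by the web, from above). Origin: centre of the underside, z up. All six brackets are alike; a half turn makes no difference. A finished bracket: sits in a pocket of the jig at the start. Two or three of fin1 to fin3 are there, the rest are absent (None)
- fin2: welded steel bracket, 0.55 kg: flat base plate 80 (its x) x 60 (its y) x 12 mm thick with an upright web in the middle of it, 50 mm long along x, 10 mm thick in y, from 12 to 57 mm above the underside (pinch it by the web, from above). Origin: centre of the underside, z up. All six brackets are alike; a half turn makes no difference. A finished bracket: sits in a pocket of the jig at the start. Two or three of fin1 to fin3 are there, the rest are absent (None)
- fin3: welded steel bracket, 0.55 kg: flat base plate 80 (its x) x 60 (its y) x 12 mm thick with an upright web in the middle of it, 50 mm long along x, 10 mm thick in y, from 12 to 57 mm above the underside (pinch it by the web, from above). Origin: centre of the underside, z up. All six brackets are alike; a half turn makes no difference. A finished bracket: sits in a pocket of the jig at the start. Two or three of fin1 to fin3 are there, the rest are absent (None)
- can: bystander: upright spray can, radius 31 mm, 170 mm high; origin: centre of its foot
- tape: bystander: roll of tape lying flat, radius 40 mm, 30 mm high
There are look-alikes about, which are no part of the job. Leave any blue look-alike of the new1 alone. What is shaped like the new2 but blue or green is not meant.

How it is judged (in metres and radians):
On the way, in this order (a step that is already met when the one before it is completed fails the run):
1. the switch points at OFF before any bracket has been carried to or from the jig (value of joint switch between -0.14 and 0.14 rad and horizontal distance between each of fin1, fin2, fin3 and jig below 0.14 m and horizontal distance between each of new1, new2, new3 and jig above 0.09 m), for 0.2 s.
2. with the switch still at OFF, all finished brackets stand in the tray and all new ones are seated in pockets (value of joint switch between -0.14 and 0.14 rad and ((horizontal distance between new1 and pocket_a below 0.006 m and z of new1 in the frame of pocket_a below 0.003 m and angle between new1's own z axis and vertical below 0.04 rad and angle between the x axis of new1 and the x axis of jig, either way round below 0.1 rad) or (horizontal distance between new1 and pocket_b below 0.006 m and z of new1 in the frame of pocket_b below 0.003 m and angle between new1's own z axis and vertical below 0.04 rad and angle between the x axis of new1 and the x axis of jig, either way round below 0.1 rad) or (horizontal distance between new1 and pocket_c below 0.006 m and z of new1 in the frame of pocket_c below 0.003 m and angle between new1's own z axis and vertical below 0.04 rad and angle between the x axis of new1 and the x axis of jig, either way round below 0.1 rad)) and ((horizontal distance between new2 and pocket_a below 0.006 m and z of new2 in the frame of pocket_a below 0.003 m and angle between new2's own z axis and vertical below 0.04 rad and angle between the x axis of new2 and the x axis of jig, either way round below 0.1 rad) or (horizontal distance between new2 and pocket_b below 0.006 m and z of new2 in the frame of pocket_b below 0.003 m and angle between new2's own z axis and vertical below 0.04 rad and angle between the x axis of new2 and the x axis of jig, either way round below 0.1 rad) or (horizontal distance between new2 and pocket_c below 0.006 m and z of new2 in the frame of pocket_c below 0.003 m and angle between new2's own z axis and vertical below 0.04 rad and angle between the x axis of new2 and the x axis of jig, either way round below 0.1 rad)) and ((horizontal distance between new3 and pocket_a below 0.006 m and z of new3 in the frame of pocket_a below 0.003 m and angle between new3's own z axis and vertical below 0.04 rad and angle between the x axis of new3 and the x axis of jig, either way round below 0.1 rad) or (horizontal distance between new3 and pocket_b below 0.006 m and z of new3 in the frame of pocket_b below 0.003 m and angle between new3's own z axis and vertical below 0.04 rad and angle between the x axis of new3 and the x axis of jig, either way round below 0.1 rad) or (horizontal distance between new3 and pocket_c below 0.006 m and z of new3 in the frame of pocket_c below 0.003 m and angle between new3's own z axis and vertical below 0.04 rad and angle between the x axis of new3 and the x axis of jig, either way round below 0.1 rad)) and x of fin1 in the frame of tray between -0.1 and 0.1 m and y of fin1 in the frame of tray between -0.1 and 0.1 m and z of each of fin1, fin2, fin3 in the frame of tray below 0.012 m and angle between each of fin1, fin2, fin3's own z axis and vertical below 0.1 rad and x of fin2 in the frame of tray between -0.1 and 0.1 m and y of fin2 in the frame of tray between -0.1 and 0.1 m and x of fin3 in the frame of tray between -0.1 and 0.1 m and y of fin3 in the frame of tray between -0.1 and 0.1 m), for 0.3 s.
3. the switch points at ON with the new brackets seated (value of joint switch between 1.082 and 1.362 rad and ((horizontal distance between new1 and pocket_a below 0.006 m and z of new1 in the frame of pocket_a below 0.003 m and angle between new1's own z axis and vertical below 0.04 rad and angle between the x axis of new1 and the x axis of jig, either way round below 0.1 rad) or (horizontal distance between new1 and pocket_b below 0.006 m and z of new1 in the frame of pocket_b below 0.003 m and angle between new1's own z axis and vertical below 0.04 rad and angle between the x axis of new1 and the x axis of jig, either way round below 0.1 rad) or (horizontal distance between new1 and pocket_c below 0.006 m and z of new1 in the frame of pocket_c below 0.003 m and angle between new1's own z axis and vertical below 0.04 rad and angle between the x axis of new1 and the x axis of jig, either way round below 0.1 rad)) and ((horizontal distance between new2 and pocket_a below 0.006 m and z of new2 in the frame of pocket_a below 0.003 m and angle between new2's own z axis and vertical below 0.04 rad and angle between the x axis of new2 and the x axis of jig, either way round below 0.1 rad) or (horizontal distance between new2 and pocket_b below 0.006 m and z of new2 in the frame of pocket_b below 0.003 m and angle between new2's own z axis and vertical below 0.04 rad and angle between the x axis of new2 and the x axis of jig, either way round below 0.1 rad) or (horizontal distance between new2 and pocket_c below 0.006 m and z of new2 in the frame of pocket_c below 0.003 m and angle between new2's own z axis and vertical below 0.04 rad and angle between the x axis of new2 and the x axis of jig, either way round below 0.1 rad)) and ((horizontal distance between new3 and pocket_a below 0.006 m and z of new3 in the frame of pocket_a below 0.003 m and angle between new3's own z axis and vertical below 0.04 rad and angle between the x axis of new3 and the x axis of jig, either way round below 0.1 rad) or (horizontal distance between new3 and pocket_b below 0.006 m and z of new3 in the frame of pocket_b below 0.003 m and angle between new3's own z axis and vertical below 0.04 rad and angle between the x axis of new3 and the x axis of jig, either way round below 0.1 rad) or (horizontal distance between new3 and pocket_c below 0.006 m and z of new3 in the frame of pocket_c below 0.003 m and angle between new3's own z axis and vertical below 0.04 rad and angle between the x axis of new3 and the x axis of jig, either way round below 0.1 rad))), for 0.2 s.
At the end, for the whole second after the job is handed in: new brackets seated in pockets (within 6 mm of centre, under 3 mm above the floor, tilt under 0.04 rad, square within 0.1 rad); finished ones upright (0.1 rad) on the tray floor; switch within 0.14 rad (8 degrees) of ON; all at rest (all of step 3 and x of fin1 in the frame of tray between -0.1 and 0.1 m and y of fin1 in the frame of tray between -0.1 and 0.1 m and z of each of fin1, fin2, fin3 in the frame of tray below 0.012 m and angle between each of fin1, fin2, fin3's own z axis and vertical below 0.1 rad and x of fin2 in the frame of tray between -0.1 and 0.1 m and y of fin2 in the frame of tray between -0.1 and 0.1 m and x of fin3 in the frame of tray between -0.1 and 0.1 m and y of fin3 in the frame of tray between -0.1 and 0.1 m and linear speed of each of new1, new2, new3, fin1, fin2, fin3 below 0.02 m/s and angular speed of each of new1, new2, new3, fin1, fin2, fin3 below 0.2 rad/s and velocity of joint switch between -0.1 and 0.1 rad/s); the robot touches nothing.
It fails at once if the can is moved by more than 4 cm or tipped over (distance of can from where it was at the start of the episode above 0.04 m or angle between can's own z axis and vertical above 0.5 rad).
It fails at once if the tape is moved by more than 4 cm (distance of tape from where it was at the start of the episode above 0.04 m).
Of new1, new2, new3 only 2 to 3 are there at a start; the rules pass over those that are not, and their reading is None.
Of fin1, fin2, fin3 only 2 to 3 are there at a start; the rules pass over those that are not, and their reading is None.
At some moment in a run one of new1, new2, new3, fin1, fin2, fin3 may be knocked a few centimetres aside while the robot is not near it.
Once in a run the grip may slacken for a moment while it holds something.
It also fails if it takes over 210 s, if anything falls off the work surface, if the arm or the gripper's body presses on something with over 40 N, if the wrist force passes 120 N, or if a joint passes its speed limit or range.

## Working session

There is one attempt and no reset: what is moved stays moved. The work goes in short steps, Python scripts to look and compute and a tool call to move; the robot and the scene stay as the last step left them, time stands still between calls to the robot, and variables do not carry over. Pictures are saved under pics/ and viewed, about 12 in all and at most 16, crops included, and the job is handed in when it is done.

Besides the shell and the picture viewer there is one more tool, called after "Emit:" by a JSON object that holds its "method" and its "body", one argument or row to a line. step_arm: Moves the arm, as the interface text tells. Its arguments: {"type":"object","properties":{"deltas":{"type":"array"},"newtons":{"type":"number"}},"required":["deltas"]}

```bash
mkdir -p pics; python3 - <<'E'
from cell import *
import cv2,numpy as np
print(monitor.get_obs())
for c in("scene","top"):
    p,d=read_camera(c); print(c,camera_model(c)); cv2.imwrite(f"pics/{c}0.png",cv2.cvtColor(p,cv2.COLOR_RGB2BGR))
    for t in("new1","fin1","switch_pointer","switch","jig","tray","sheet","can","tape"):
        try: print(t,[(r["pixel"],round(r["p"],2)) for r in regions_of(c,t)])
        except Exception as e: print(t,e)
E
```

```text
{'time_s': 0.0, 'qpos': array([-73.84688718,  18.43873253,  -4.01415854,  83.17347024,
         1.29476182,  78.5416753 ,  -3.26026869]), 'joint_velocities': array([-0.11747163, -0.04361066,  0.06976302,  0.01257785, -0.07874416,
       -0.01096158, -0.01487613]), 'effort': array([ 5.33572202e-04, -4.91270041e+01, -4.03928831e-01, -3.12535214e+01,
       -6.40128320e-02,  4.33974189e-02,  1.66256959e-04]), 'tool_pos': array([0.17193741, 0.6263163 , 0.24047755]), 'tool_rot': array([-176.86807624,   89.89118267, -102.21309025]), 'force': array([-0.37068187, -1.00046882, -0.26591658]), 'wrist_torque': array([0.01389132, 0.036894  , 0.03039509]), 'grip_width': 0.08708382605881573}
scene {'fx': 465.09418509546856, 'fy': 465.09418509546856, 'cx': 254.3701377882078, 'cy': 183.33298634640946, 'xyz': array([1.30456313, 0.6903828 , 0.93369134]), 'attitude': array([-130.39856079,    1.08050367,  125.653552  ])}
new1 [([316.0, 208.3], 0.96), ([405.1, 244.5], 0.91), ([353.5, 186.2], 0.87), ([293.1, 170.1], 0.81), ([347.9, 226.3], 0.74), ([373.5, 285.1], 0.72)]
fin1 [([202.7, 201.2], 0.94), ([131.
[... 354 characters left out ...]
 [([130.7, 193.8], 0.88)]
top {'fx': 442.89575820946146, 'fy': 442.89575820946146, 'cx': 255.383737250916, 'cy': 195.50595457271746, 'xyz': array([0.34650377, 0.07043804, 1.20713352]), 'attitude': array([-172.38046664,    0.49275392,  -88.80234299])}
new1 [([98.5, 228.0], 0.96), ([246.1, 263.3], 0.84), ([177.3, 180.5], 0.78), ([103.3, 170.6], 0.66), ([150.3, 219.1], 0.59)]
fin1 [([260.2, 166.3], 0.75), ([294.8, 163.6], 0.73)]
switch_pointer [([307.9, 201.5], 0.91)]
switch [([302.8, 196.8], 0.57), ([283.9, 189.8], 0.46)]
jig [([280.2, 190.0], 0.72)]
tray []
sheet [([189.7, 224.4], 0.67), ([174.0, 197.9], 0.61)]
can [([202.4, 121.3], 0.88), ([280.8, 190.4], 0.25)]
tape [([374.6, 123.9], 0.71)]
```

```bash
python3 - <<'E'
import cv2,numpy as np
a=cv2.imread("pics/top0.png");a=cv2.resize(a,(800,600),interpolation=cv2.INTER_CUBIC);cv2.imwrite("pics/top0b.png",a)
a=cv2.imread("pics/scene0.png")[100:340,100:420];cv2.imwrite("pics/scene0b.png",cv2.resize(a,(800,600),interpolation=cv2.INTER_CUBIC))
E
```

```text
(no output)
```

View pics/top0b.png

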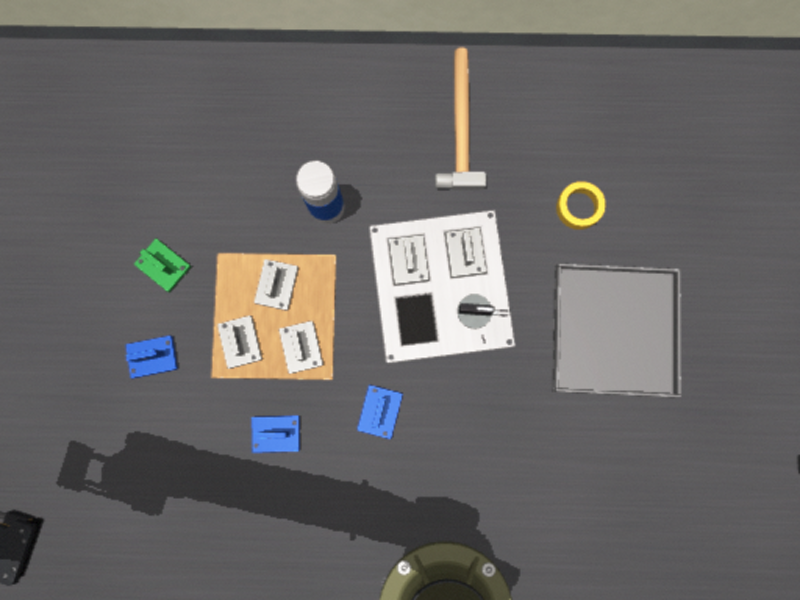

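View pics/scene0b.png

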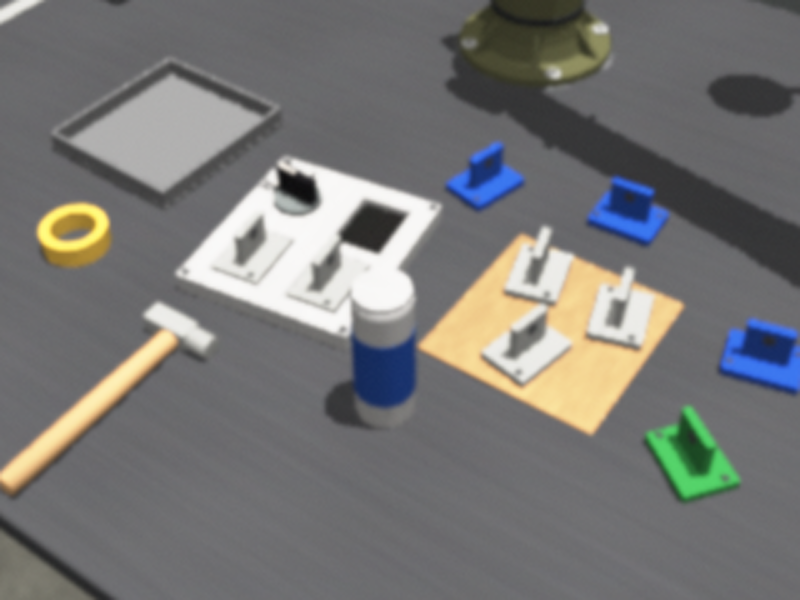

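The top view (800x600 px) shows three grey new brackets on the brown sheet at (277,283), (239,342) and (301,347). Two finished ones sit in the jig at (410,260) and (467,252), with the empty pocket at (417,318). The switch at (476,311) points right at the ON lines. The OFF line is at (484,338), the can at (320,190), the tape at (582,204), the tray at (618,330). The blue and green look-alikes all lie off the sheet: (150,355), (275,433), (380,411), (162,265).

```bash
cat > h.py <<'E'
from cell import *
import cv2,numpy as np
from scipy.spatial.transform import Rotation as Ro
def rot(a): return Ro.from_euler("xyz",a,degrees=True).as_matrix()
def cam(n):
    m=camera_model(n); p,d=read_camera(n); return m,p,d
def cloud(m,d):
    v,u=np.mgrid[:d.shape[0],:d.shape[1]]
    c=np.stack([(u-m["cx"])/m["fx"]*d,(v-m["cy"])/m["fy"]*d,d],-1)
    w=c@rot(m["attitude"]).T+m["xyz"]; w[d<=0]=np.nan; return w
def proj(m,w):
    c=(np.asarray(w,float)-m["xyz"])@rot(m["attitude"]); return c[...,:2]/c[...,2:]*[m["fx"],m["fy"]]+[m["cx"],m["cy"]]
def rect(xy):
    """centre, (long,short), yaw deg of long axis in (-90,90]"""
    (cx,cy),(a,b),t=cv2.minAreaRect((np.asarray(xy,np.float32)*1000).reshape(-1,1,2))
    if a<b:a,b,t=b,a,t+90
    return np.round([cx,cy],1),np.round([a,b],1),round((t+90)%180-90,1)
def save(p,n,box=None,size=(800,600)):
    if box:p=p[box[1]:box[3],box[0]:box[2]]
    cv2.imwrite(f"pics/{n}.png",cv2.resize(cv2.cvtColor(p,cv2.COLOR_RGB2BGR),size,interpolation=cv2.INTER_CUBIC))
def goto(x,y,z,webyaw=None):
    """tool-axis shift & turn (turn about tool x) to reach TCP xyz(m); jaws across a web whose yaw is webyaw (deg)"""
    o=monitor.get_obs(); R=rot(o["tool_rot"]); d=R.T@(np.array([x,y,z])-o["tool_pos"])
    turn=0
    if webyaw is not None:
        zy=np.degrees(np.arctan2(R[1,2],R[0,2])); need=(webyaw+90-zy+90)%180-90
        turn=-need  # tool x points down
    print("shift",np.round(d,4),"turn",round(turn,1),"q7",np.round(o["qpos"][6],1),"tool",np.round(o["tool_pos"],4),"tilt",np.round(np.degrees(np.arccos(-R[2,0])),2))
E
python3 - <<'E'
from h import *
for c in("top","scene"):
    m,p,d=cam(c); w=cloud(m,d); z=w[...,2]; hsv=cv2.cvtColor(p,cv2.COLOR_RGB2HSV); grey=hsv[...,1]<60
    print(c)
    for t in("new1","fin1"):
        for r in regions_of(c,t):
            k=r["pixels"]&(z>.045)&(z<.09)
            if k.sum()<8: print(t,r["pixel"],"few");continue
            print(t,r["pixel"],np.round(r["p"],2),rect(w[k][:,:2]),"ztop",np.round(np.percentile(z[k],90),4),"sat",np.median(hsv[...,1][r["pixels"]]))
    for t in("can","tape","tray","sheet","jig"):
        for r in regions_of(c,t):
            k=r["pixels"]&np.isfinite(z); print(t,r["pixel"],np.round(r["p"],2),rect(w[k][:,:2]),"z",np.round(np.percentile(z[k],[10,50,90]),4))
    # jig by height
    k=((z>.018)&(z<.030)&grey&(p.min(-1)>150)).astype(np.uint8); n,l,s,_=cv2.connectedComponentsWithStats(k)
    i=1+np.argmax(s[1:,4]); print("jig",rect(w[l==i][:,:2]),s[i,4])
    print("noise z table",np.nanstd(z[300:320,200:250] if c=="top" else z[20:40,20:60]), "pixdist")
goto(.5,.0,.2,0)
E
```

```text
top
new1 [174.6, 181.5] 0.95 (array([539.4, 300.7]), array([49.3, 11.5]), -9.7) ztop 0.0639 sat 8.0
new1 [175.7, 274.8] 0.85 (array([282.7, 290.5]), array([49.8, 10.1]), -88.5) ztop 0.0603 sat 165.0
new1 [95.2, 228.2] 0.71 (array([409.5, 511.6]), array([49.4, 10.7]), -76.7) ztop 0.0599 sat 180.0
new1 [104.0, 166.3] 0.71 (array([571. , 503.5]), array([51. , 10.2]), 53.1) ztop 0.0606 sat 151.0
new1 [192.0, 222.5] 0.7 (array([431.3, 253. ]), array([49.9, 11.3]), 14.3) ztop 0.0637 sat 8.0
new1 [151.2, 220.1] 0.59 (array([437.6, 359.1]), array([49.5, 11.4]), 15.2) ztop 0.0628 sat 8.0
fin1 [262.5, 166.8] 0.57 (array([586. ,  69.9]), array([50.5, 10.5]), 8.7) ztop 0.0752 sat 8.0
can [204.5, 121.2] 0.62 (array([704.8, 230.6]), array([117.1,  60.7]), 29.5) z [0.0421 0.1619 0.1728]
tape [376.6, 127.0] 0.8 (array([ 688.6, -231. ]), array([78.3, 77. ]), -84.6) z [0.0123 0.0298 0.0333]
sheet [174.0, 197.7] 0.8 (array([485.4, 303.7]), array([222.9, 215.8]), -0.0) z [0.0012 0.0044 0.0077]
sheet [285.8, 189.0] 0.74 (array([545.4,  10.9]), array([247.1, 225.4]), 8.4) z [0.0165 0.0249 0.0292]
jig (arr
[... 1492 characters left out ...]
heet [325.1, 237.5] 0.64 (array([484.2, 304.7]), array([229.6, 220. ]), 0.7) z [0.003  0.0055 0.0081]
sheet [223.9, 196.5] 0.29 (array([557. ,  46.6]), array([299.1, 297.8]), 2.2) z [0.0155 0.0261 0.0307]
jig [324.6, 238.7] 0.67 (array([484.6, 304.8]), array([227.3, 214.5]), 0.4) z [0.0032 0.0056 0.0082]
jig [219.3, 191.9] 0.65 (array([553.7,  47.9]), array([339.5, 296.5]), -89.6) z [0.0153 0.0261 0.0307]
jig [317.3, 210.0] 0.33 (array([430.9, 257.1]), array([87.9, 59.3]), 15.7) z [0.0143 0.0183 0.0527]
jig (array([541. ,  14.6]), array([247.2, 224. ]), 7.9) 2788
noise z table 0.03912245008146162 pixdist
shift [ 0.0416 -0.4821 -0.5177] turn -15.3 q7 -3.3 tool [0.172  0.6268 0.2416] tilt 0.01
```

```bash
python3 - <<'E'
from h import *
goto(.45,.30,.26,8.5)
goto(.498,-.045,.26,8.5)
goto(.498,-.045,.26,-94)
E
```

```text
shift [-0.0184 -0.3545 -0.2416] turn -23.8 q7 -3.3 tool [0.172  0.6268 0.2416] tilt 0.01
shift [-0.0184 -0.4921 -0.5616] turn -23.8 q7 -3.3 tool [0.172  0.6268 0.2416] tilt 0.01
shift [-0.0184 -0.4921 -0.5616] turn 78.7 q7 -3.3 tool [0.172  0.6268 0.2416] tilt 0.01
```

Emit:
{"method": "step_arm", "body": {
  "deltas": [
    [0.2,-0.018,-0.18,-0.12,-10],
    [0.2,-0.018,-0.354,-0.242,-24],
    [0.2,-0.018,-0.354,-0.242,-24],
    [0.2,-0.018,-0.354,-0.242,-24],
    [0.2,-0.018,-0.354,-0.242,-24],
    [0.2,-0.018,-0.354,-0.242,-24],
    [0.2,-0.018,-0.354,-0.242,-24],
    [0.2,-0.018,-0.354,-0.242,-24]
  ]
}}

```text
time_s: 2.8
tool_pos: [0.4531, 0.2947, 0.2602]
tool_rot: [-123.1, 89.9, -25.0]
force: [-0.9, 0.0, -0.2]
grip_width: 0.0522
```

```bash
python3 - <<'E'
from h import *
goto(.498,-.045,.26,8.5)
goto(.498,-.045,.26,-94)
print(monitor.get_obs()["qpos"].round(1))
E
```

```text
shift [ 0.0006  0.0034 -0.3426] turn -0.4 q7 62.8 tool [0.4531 0.2947 0.2602] tilt 0.14
shift [ 0.0006  0.0034 -0.3426] turn -77.9 q7 62.8 tool [0.4531 0.2947 0.2602] tilt 0.14
[-45.2   4.4   9.9  97.7  -0.6  78.   62.8]
```

Emit:
{"method": "step_arm", "body": {
  "deltas": [
    [0.2,0,0.003,-0.343,10],
    [0.2,0,0.003,-0.343,20],
    [0.2,0,0.003,-0.343,30],
    [0.2,0,0.003,-0.343,40],
    [0.2,0,0.003,-0.343,50],
    [0.2,0,0.003,-0.343,60],
    [0.2,0,0.003,-0.343,70],
    [0.2,0,0.003,-0.343,80],
    [0.2,0,0.003,-0.343,90],
    [0.2,0,0.003,-0.343,100],
    [0.2,0,0.003,-0.343,102],
    [0.2,0,0.003,-0.343,102]
  ]
}}

```text
time_s: 4.3
tool_pos: [0.4981, -0.0391, 0.2596]
tool_rot: [59.7, 90.0, 56.6]
force: [-0.2, -0.0, 0.5]
grip_width: 0.0522
```

```bash
python3 - <<'E'
from h import *
m,p,d=cam("wrist"); w=cloud(m,d); print(m); save(p,"w1")
z=w[...,2]
for r in regions_of("wrist","switch_pointer")+regions_of("wrist","switch"):
    k=r["pixels"]; kk=k&(z>.055)&(z<.08); print(r["pixel"],r["p"],rect(w[kk][:,:2]) if kk.sum()>9 else None, w[int(r["pixel"][1]),int(r["pixel"][0])])
# bar by height near expected
k=(z>.058)&(z<.08)&(np.hypot(w[...,0]-.498,w[...,1]+.045)<.045); print("bar",k.sum(),rect(w[k][:,:2]))
goto(.498,-.045,.26,-94); print(monitor.get_obs()["qpos"].round(1))
E
```

```text
{'fx': 334.7135107482123, 'fy': 334.7135107482123, 'cx': 257.001660914026, 'cy': 182.88920709436613, 'xyz': array([0.50283642, 0.0327938 , 0.40317517]), 'attitude': array([ 1.64927610e+02, -5.55631219e-02, -3.15841909e+00])}
[255.6, 159.3] 0.79 (array([499.7, -40.1]), array([54.7, 13.6]), 86.6) [ 0.4975621  -0.03184598  0.06932928]
[257.2, 163.0] 0.94 (array([499.7, -40.9]), array([56.1, 13.6]), 86.7) [ 0.49934485 -0.03634917  0.06804368]
bar 748 (array([499.7, -40.9]), array([56.1, 13.6]), 86.6)
shift [-0.0004 -0.0055  0.0003] turn 0.8 q7 -2.1 tool [ 0.498  -0.0395  0.2596] tilt 0.01
[-26.2  -1.4  27.4 103.4   0.6  77.9  -2.1]
```

View pics/w1.png

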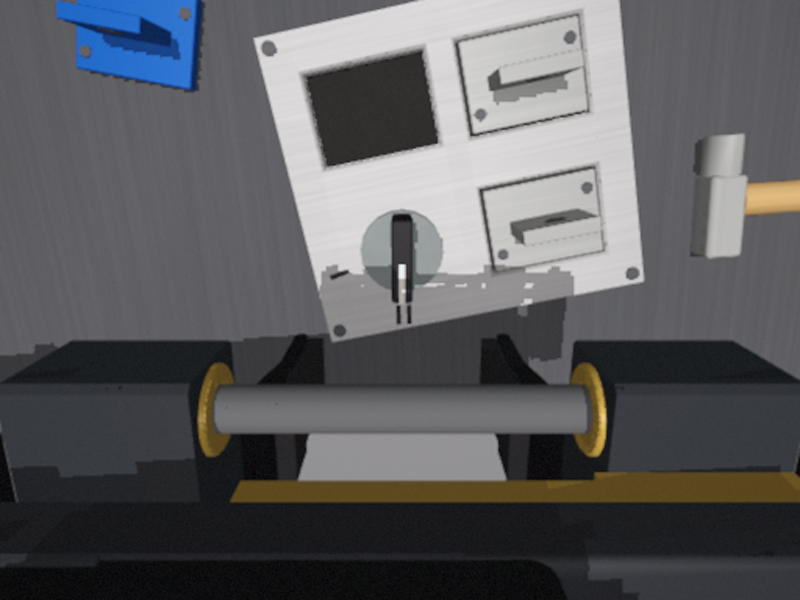

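```bash
python3 - <<'E'
from h import *
m,p,d=cam("wrist"); w=cloud(m,d); z=w[...,2]
k=((z>.018)&(z<.030)&(p.min(-1)>140)).astype(np.uint8); n,l,s,_=cv2.connectedComponentsWithStats(k); i=1+np.argmax(s[1:,4])
print("jig part",rect(w[l==i][:,:2]))
c=np.array([499.7,-40.9])
# dark mark pixels on the jig top in ring 40..60 mm about axis, clear of bar/pointer
rr=np.hypot(w[...,0]*1000-c[0],w[...,1]*1000-c[1]); g=p.max(-1)
k=(rr>42)&(rr<60)&(z<.032)&(z>.015)&(g<75); n,l,s,_=cv2.connectedComponentsWithStats(k.astype(np.uint8))
for i in range(1,n):
    if s[i,4]>2:
        q=w[l==i][:,:2].mean(0)*1000; print("mark",s[i],q.round(1),"r",np.hypot(*(q-c)).round(1),"dir",np.degrees(np.arctan2(*(q-c)[::-1])).round(1))
goto(.4997,-.0409,.056,86.6)
E
```

```text
jig part (array([543.9,  16.2]), array([240.6, 220.6]), 8.5)
mark [212 173  10   5  20] [450.6 -57.6] r 51.8 dir -161.2
mark [261 195   2  12  23] [501.6 -91.7] r 50.8 dir -87.9
mark [254 196   2  11  21] [493.3 -91.2] r 50.7 dir -97.2
shift [ 0.2036 -0.0012  0.0017] turn 0.1 q7 -2.2 tool [ 0.498  -0.0396  0.2596] tilt 0.01
```

Emit:
{"method": "step_arm", "body": {
  "deltas": [
    [0.2,0.06,-0.001,0.002,0],
    [0.2,0.12,-0.001,0.002,0],
    [0.2,0.16,-0.001,0.002,0],
    [0.2,0.19,-0.001,0.002,0],
    [0.2,0.203,-0.001,0.002,0],
    [0.2,0.203,-0.001,0.002,0],
    [-1,0.203,-0.001,0.002,0],
    [-1,0.203,-0.001,0.002,0],
    [-1,0.203,-0.001,0.002,0],
    [-1,0.203,-0.001,0.002,0],
    [-1,0.203,-0.001,0.002,0]
  ],
  "newtons": 30
}}

```text
time_s: 5.88
tool_pos: [0.4979, -0.0407, 0.0564]
tool_rot: [175.8, 89.7, 172.5]
force: [-6.5, 0.2, 5.8]
grip_width: 0.0137
```

Emit:
{"method": "step_arm", "body": {
  "deltas": [
    [-1,0,0,0,8],
    [-1,0,0,0,16],
    [-1,0,0,0,24],
    [-1,0,0,0,32],
    [-1,0,0,0,40],
    [-1,0,0,0,48],
    [-1,0,0,0,56],
    [-1,0,0,0,63],
    [-1,0,0,0,69],
    [-1,0,0,0,69],
    [-1,0,0,0,69],
    [-1,0,0,0,69]
  ]
}}

```text
time_s: 7.38
tool_pos: [0.4997, -0.0417, 0.0564]
tool_rot: [-44.8, 89.9, -117.1]
force: [-1.1, -4.7, -1.1]
grip_width: 0.0141
```

```bash
python3 - <<'E'
from h import *
goto(.4997,-.0409,.26,-162.5)
o=monitor.get_obs(); print(o["wrist_torque"],o["grip_width"],o["qpos"].round(1))
E
```

```text
shift [-2.036e-01  1.000e-04 -6.000e-04] turn 0.2 q7 -62.8 tool [ 0.4997 -0.0417  0.0564] tilt 0.06
[-1.14440281  0.32570121  0.16940607] 0.014146091530378685 [-31.8  12.1  36.7 116.6  -8.9  53.9 -62.8]
```

Emit:
{"method": "step_arm", "body": {
  "deltas": [
    [0.2,0,0,0,0],
    [0.2,0,0,0,0],
    [0.2,0,0,0,0],
    [0.2,0,0,0,0],
    [0.2,-0.05,0,0,0],
    [0.2,-0.1,0,0,0],
    [0.2,-0.16,0,0,0],
    [0.2,-0.2,0,0,0],
    [0.2,-0.2,0,0,9],
    [0.2,-0.2,0,0,9]
  ]
}}

```text
time_s: 8.62
tool_pos: [0.5, -0.0407, 0.2569]
tool_rot: [122.4, 89.9, 41.1]
force: [-0.3, 0.7, -0.7]
grip_width: 0.0525
```

```bash
cat >> h.py <<'E'
def webs(c,lo=.052,hi=.085,xr=(.35,.75),yr=(-.45,.45)):
    """grey webs/bars standing up, found by height: centre mm, size, yaw, top z"""
    m,p,d=cam(c); w=cloud(m,d); z=w[...,2]; hsv=cv2.cvtColor(p,cv2.COLOR_RGB2HSV)
    k=(z>lo)&(z<hi)&(hsv[...,1]<70)&(w[...,0]>xr[0])&(w[...,0]<xr[1])&(w[...,1]>yr[0])&(w[...,1]<yr[1])
    n,l,s,_=cv2.connectedComponentsWithStats(k.astype(np.uint8))
    for i in range(1,n):
        if s[i,4]>60:
            q=w[l==i]; print(c,"px",s[i,:4]," ",*rect(q[:,:2]),"top",np.round(np.percentile(q[:,2],90)*1000,1))
    return m,p,w
E
python3 - <<'E'
from h import *
m,p,w=webs("wrist"); save(p,"w2")
goto(.587,.073,.26,8.5)
E
```

```text
wrist px [145  28  20  58]   [588.2  72.2] [49.8 11.4] 8.0 top 72.1
wrist px [254  29  12  57]   [603.  -26.3] [49.  10.6] 8.6 top 72.3
wrist px [248 138  23  56]   [499.5 -41.7] [56.1 14. ] 19.1 top 69.2
shift [-0.0037  0.1037 -0.099 ] turn 0.3 q7 -80.0 tool [ 0.4997 -0.0407  0.2563] tilt 0.03
```

View pics/w2.png

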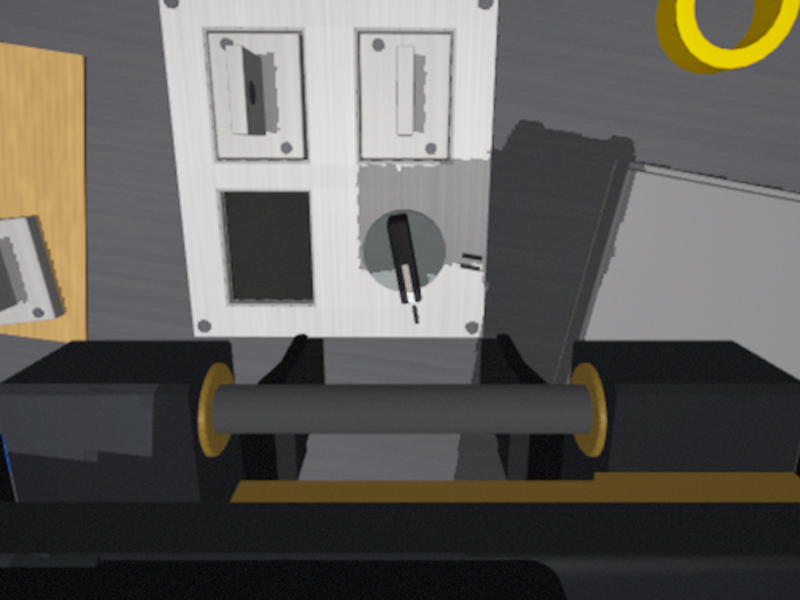

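The switch pointer at (416,313) now meets the single OFF line. The pocket webs are at (245,95) and (405,90), and the empty pocket is at (270,245).

Emit:
{"method": "step_arm", "body": {
  "deltas": [
    [0.2,-0.004,0.05,-0.05,0],
    [0.2,-0.004,0.104,-0.1,0],
    [0.2,-0.004,0.104,-0.1,0],
    [0.2,-0.004,0.104,-0.1,0],
    [0.2,0.05,0.104,-0.1,0],
    [0.2,0.1,0.104,-0.1,0],
    [0.2,0.14,0.104,-0.1,0]
  ]
}}

```text
time_s: 9.55
tool_pos: [0.586, 0.0708, 0.1149]
tool_rot: [-77.5, 89.9, -158.9]
force: [-0.6, -0.3, -0.2]
grip_width: 0.0522
```

```bash
python3 - <<'E'
from h import *
goto(.5882,.0722,.051,8.3)
m,p,d=cam("top"); w=cloud(m,d); z=w[...,2]
k=(z>.02)&(z<.04)&(w[...,1]<-.17)&(w[...,1]>-.45)&(w[...,0]<.6)&(w[...,0]>.3)
print("tray",rect(w[k][:,:2]))
m,p,w=webs("top")
E
```

```text
shift [ 0.0639  0.0025 -0.0011] turn 0.2 q7 -82.1 tool [0.586  0.0708 0.1149] tilt 0.1
tray (array([ 471. , -290.3]), array([220.3, 212.2]), -1.6)
top px [170 170   8  19]   [539.5 300.8] [49.6 11.8] -12.9 top 63.3
top px [299 187  12  22]   [497.2 -44.7] [55.8 14.6] 20.2 top 71.5
top px [145 208   9  19]   [437.8 359.7] [48.9 11.4] 14.8 top 63.6
top px [186 211   8  20]   [431.2 253.2] [49.1 10.1] 14.8 top 63.8
```

Emit:
{"method": "step_arm", "body": {
  "deltas": [
    [0.2,0.04,0.002,-0.001,0],
    [0.2,0.064,0.002,-0.001,0],
    [0.2,0.064,0.002,-0.001,0],
    [-1,0.064,0.002,-0.001,0],
    [-1,0.064,0.002,-0.001,0],
    [-1,0.064,0.002,-0.001,0],
    [-1,0.064,0.002,-0.001,0],
    [-1,0.05,0.002,-0.001,0],
    [-1,0.02,0.002,-0.001,0],
    [-1,-0.02,0.002,-0.001,0],
    [-1,-0.05,0.002,-0.001,0],
    [-1,-0.05,0.002,-0.001,0]
  ],
  "newtons": 45
}}

```text
time_s: 11.15
tool_pos: [0.591, 0.075, 0.1689]
tool_rot: [99.2, 89.7, 17.9]
force: [0.7, 1.1, -5.0]
grip_width: 0.0096
```

```bash
python3 - <<'E'
from h import *
goto(.472,-.240,.165,-1.6); print(monitor.get_obs()["force"])
E
```

```text
shift [ 0.0029 -0.165   0.2936] turn 10.3 q7 -83.6 tool [0.591  0.075  0.1689] tilt 0.27
[ 0.71027854  1.10430657 -4.99089135]
```

Emit:
{"method": "step_arm", "body": {
  "deltas": [
    [-1,0.003,-0.025,0.044,5],
    [-1,0.003,-0.055,0.1,10],
    [-1,0.003,-0.083,0.148,10],
    [-1,0.003,-0.112,0.2,10],
    [-1,0.003,-0.14,0.25,10],
    [-1,0.003,-0.165,0.294,10],
    [-1,0.003,-0.165,0.294,10],
    [-1,0.003,-0.165,0.294,10],
    [-1,0.003,-0.165,0.294,10]
  ]
}}

```text
time_s: 12.28
tool_pos: [0.4709, -0.2387, 0.1626]
tool_rot: [-122.3, 89.9, 146.5]
force: [-0.8, -0.0, -5.2]
grip_width: 0.0098
```

```bash
python3 - <<'E'
from h import *
goto(.472,-.240,.045,-1.6); print(monitor.get_obs()["force"],monitor.get_obs()["grip_width"])
m,p,w=webs("top")
E
```

```text
shift [0.1176 0.0013 0.0014] turn 0.4 q7 -61.0 tool [ 0.4709 -0.2387  0.1626] tilt 0.09
[-0.80006253 -0.04099519 -5.23816531] 0.009809969315613893
top px [296 148   7  21]   [600.8 -28.8] [50.  10.8] 9.1 top 74.5
top px [170 170   8  19]   [539.1 301. ] [49.3 10.6] -11.7 top 63.6
top px [299 187  12  22]   [497.3 -44.6] [56.1 14.7] 19.1 top 71.8
top px [145 208   9  19]   [437.7 359.4] [49.3 10.9] 16.6 top 63.2
top px [186 211   8  20]   [430.9 252.8] [49.2 10.7] 15.8 top 64.4
```

Emit:
{"method": "step_arm", "body": {
  "deltas": [
    [-1,0.05,0.001,0.001,0],
    [-1,0.09,0.001,0.001,0],
    [-1,0.11,0.001,0.001,0],
    [-1,0.118,0.001,0.001,0],
    [-1,0.12,0.001,0.001,0],
    [-1,0.12,0.001,0.001,0],
    [0.2,0.12,0.001,0.001,0],
    [0.2,0.12,0.001,0.001,0],
    [0.2,0.12,0.001,0.001,0],
    [0.2,0.06,0.001,0.001,0],
    [0.2,0.01,0.001,0.001,0],
    [0.2,-0.04,0.001,0.001,0]
  ]
}}

```text
time_s: 13.82
tool_pos: [0.4715, -0.2417, 0.2049]
tool_rot: [-41.3, 90.0, -132.7]
force: [0.8, 0.1, 0.1]
grip_width: 0.0511
```

```bash
python3 - <<'E'
from h import *
goto(.603,-.026,.19,8.5)
m,p,w=webs("top")
m,p,w=webs("wrist")
E
```

```text
shift [ 0.0148  0.1263 -0.2188] turn -9.9 q7 -62.5 tool [ 0.4715 -0.2417  0.2049] tilt 0.03
top px [296 148   7  21]   [600.4 -28.8] [50.2 10.8] 9.4 top 74.4
top px [170 170   8  19]   [539.6 300.8] [49.3 11. ] -10.6 top 63.4
top px [299 187  12  22]   [497.1 -44.8] [55.5 14.5] 19.3 top 71.7
top px [145 208   9  19]   [438.3 359.6] [49.5 11.1] 16.4 top 63.2
top px [186 211   8  20]   [431.1 252.9] [49.7 10.4] 15.0 top 63.3
wrist px [ 0 29 11 35]   [591.1 -33.4] [27.4  6.8] -6.1 top 61.3
wrist px [  3 124  56  64]   [499.3 -42.5] [55.9 15.7] 19.0 top 69.1
wrist px [247 154  12  55]   [ 470.  -238.7] [49.5 10.1] -1.7 top 63.1
```

fin A stands in the tray (web yaw -1.7°, top 63 mm). Next is the second finished bracket.

Emit:
{"method": "step_arm", "body": {
  "deltas": [
    [0.2,0.0,0.03,-0.05,-5],
    [0.2,0.015,0.06,-0.1,-10],
    [0.2,0.015,0.09,-0.155,-10],
    [0.2,0.015,0.126,-0.219,-10],
    [0.2,0.015,0.126,-0.219,-10],
    [0.2,0.015,0.126,-0.219,-10],
    [0.2,0.06,0.126,-0.219,-10],
    [0.2,0.085,0.126,-0.219,-10]
  ]
}}

```text
time_s: 14.92
tool_pos: [0.6009, -0.0285, 0.1167]
tool_rot: [-76.0, 89.9, -157.6]
force: [0.2, -0.0, -0.2]
grip_width: 0.0525
```

```bash
python3 - <<'E'
from h import *
goto(.603,-.0263,.051,8.6)
E
```

```text
shift [ 0.0657  0.0025 -0.0019] turn -0.2 q7 -70.4 tool [ 0.6009 -0.0285  0.1167] tilt 0.14
```

Emit:
{"method": "step_arm", "body": {
  "deltas": [
    [0.2,0.04,0.002,-0.002,0],
    [0.2,0.065,0.002,-0.002,0],
    [0.2,0.065,0.002,-0.002,0],
    [-1,0.065,0.002,-0.002,0],
    [-1,0.065,0.002,-0.002,0],
    [-1,0.065,0.002,-0.002,0],
    [-1,0.065,0.002,-0.002,0],
    [-1,0.05,0.002,-0.002,0],
    [-1,0.02,0.002,-0.002,0],
    [-1,-0.02,0.002,-0.002,0],
    [-1,-0.05,0.002,-0.002,0],
    [-1,-0.05,0.002,-0.002,0]
  ]
}}

```text
time_s: 16.42
tool_pos: [0.606, -0.0235, 0.1712]
tool_rot: [90.9, 89.7, 9.5]
force: [1.2, -0.4, -5.1]
grip_width: 0.0096
```

```bash
python3 - <<'E'
from h import *
goto(.472,-.334,.165,-1.6); print(monitor.get_obs()["force"])
E
```

```text
shift [ 0.0052 -0.1792  0.2869] turn 10.3 q7 -72.1 tool [ 0.606  -0.0235  0.1712] tilt 0.29
[ 1.16153578 -0.42062337 -5.07792621]
```

Emit:
{"method": "step_arm", "body": {
  "deltas": [
    [-1,0.005,-0.025,0.04,5],
    [-1,0.005,-0.057,0.092,10],
    [-1,0.005,-0.086,0.138,10],
    [-1,0.005,-0.116,0.185,10],
    [-1,0.005,-0.145,0.232,10],
    [-1,0.005,-0.179,0.287,10],
    [-1,0.005,-0.179,0.287,10],
    [-1,0.005,-0.179,0.287,10],
    [-1,0.005,-0.179,0.287,10]
  ]
}}

```text
time_s: 17.55
tool_pos: [0.4714, -0.3318, 0.1625]
tool_rot: [-143.8, 89.9, 125.0]
force: [0.8, 0.8, -4.7]
grip_width: 0.0097
```

```bash
python3 - <<'E'
from h import *
goto(.472,-.334,.043,-1.6); print(monitor.get_obs()["force"],monitor.get_obs()["grip_width"])
m,p,w=webs("top")
E
```

```text
shift [0.1195 0.0008 0.0024] turn 0.4 q7 -47.3 tool [ 0.4714 -0.3318  0.1625] tilt 0.12
[ 0.79364736  0.84352604 -4.70915854] 0.009703347562338671
top px [170 170   8  19]   [539.4 300.9] [49.8 11.1] -12.0 top 63.4
top px [299 187  12  22]   [497.1 -44.4] [55.7 14.3] 20.7 top 71.6
top px [378 201   5  20]   [ 467.3 -240.6] [49.  10.1] -0.8 top 65.3
top px [145 208   9  19]   [437.6 359.8] [49.4 11.2] 16.5 top 64.1
top px [186 211   8  20]   [431.2 252.9] [49.7 10.8] 15.3 top 62.8
```

Emit:
{"method": "step_arm", "body": {
  "deltas": [
    [-1,0.05,0.001,0.002,0],
    [-1,0.09,0.001,0.002,0],
    [-1,0.11,0.001,0.002,0],
    [-1,0.118,0.001,0.002,0],
    [-1,0.12,0.001,0.002,0],
    [-1,0.12,0.001,0.002,0],
    [0.2,0.12,0.001,0.002,0],
    [0.2,0.12,0.001,0.002,0],
    [0.2,0.12,0.001,0.002,0],
    [0.2,0.06,0.001,0.002,0],
    [0.2,0,0.001,0.002,0],
    [0.2,-0.06,0.001,0.002,0]
  ]
}}

```text
time_s: 19.1
tool_pos: [0.4714, -0.336, 0.225]
tool_rot: [-66.4, 90.0, -157.7]
force: [0.2, -0.3, -0.3]
grip_width: 0.0513
```

```bash
python3 - <<'E'
from h import *
goto(.55,-.03,.25,8.5)
m,p,w=webs("wrist")
m,p,w=webs("top")
E
```

```text
shift [-0.0251  0.0713 -0.3078] turn -9.9 q7 -49.0 tool [ 0.4714 -0.336   0.225 ] tilt 0.04
wrist px [249 146  12  53]   [ 470.3 -332.5] [49.6 10.7] -1.2 top 63.0
wrist px [148 149  17  53]   [ 469.6 -238.9] [50.1 10.6] -1.1 top 62.9
top px [170 170   8  19]   [539.3 300.6] [49.4 12. ] -9.4 top 63.6
top px [299 187  12  22]   [497.1 -44.4] [55.6 14.8] 20.9 top 71.9
top px [378 201   5  20]   [ 467.5 -240.6] [49.7 10.4] 0.7 top 65.3
top px [145 208   8  19]   [437.7 359.7] [49.1 11. ] 15.9 top 63.6
top px [186 211   8  20]   [431. 253.] [49.9 10.4] 15.5 top 63.2
```

```bash
python3 - <<'E'
from h import *
goto(.54,-.03,.25,8.5)
goto(.433,.256,.25,15.3)
E
```

```text
shift [-0.0208  0.0584 -0.3103] turn -9.9 q7 -49.0 tool [ 0.4744 -0.339   0.2302] tilt 0.67
shift [-0.0234 -0.0554 -0.5937] turn -16.7 q7 -49.0 tool [ 0.4744 -0.339   0.2302] tilt 0.67
```

Emit:
{"method": "step_arm", "body": {
  "deltas": [
    [0.2,-0.02,0.01,-0.06,-4],
    [0.2,-0.02,0.02,-0.12,-8],
    [0.2,-0.02,0.035,-0.18,-10],
    [0.2,-0.02,0.045,-0.24,-10],
    [0.2,-0.02,0.058,-0.3,-10],
    [0.2,-0.02,0.036,-0.36,-10],
    [0.2,-0.02,0.012,-0.42,-12],
    [0.2,-0.02,-0.012,-0.48,-14],
    [0.2,-0.02,-0.036,-0.54,-17],
    [0.2,-0.02,-0.055,-0.594,-17],
    [0.2,-0.02,-0.055,-0.594,-17],
    [0.2,-0.02,-0.055,-0.594,-17]
  ]
}}

```text
time_s: 20.7
tool_pos: [0.4307, 0.2586, 0.2428]
tool_rot: [-31.6, 89.9, -105.9]
force: [0.2, 0.5, -0.3]
grip_width: 0.0522
```

```bash
python3 - <<'E'
from h import *
goto(.433,.256,.25,15.3)
m,p,w=webs("wrist"); save(p,"w3")
goto(.433,.256,.04,15.3); print(monitor.get_obs()["qpos"].round(1))
E
```

```text
shift [-0.0072  0.0015  0.0031] turn 0.4 q7 -108.3 tool [0.4307 0.2586 0.2428] tilt 0.09
wrist px [226  10  33  58]   [541.5 304. ] [49.9 10.7] -11.0 top 61.3
wrist px [149 104  17  52]   [440.1 363. ] [49.2 10.9] 16.0 top 61.2
wrist px [255 140  11  50]   [433.5 256.8] [49.4 10.1] 15.7 top 61.0
shift [0.203  0.0014 0.0019] turn 0.2 q7 -108.3 tool [0.4312 0.2577 0.243 ] tilt 0.07
[-5.480e+01 -2.000e-01  2.090e+01  1.042e+02  1.000e-01  7.600e+01
 -1.083e+02]
```

View pics/w3.png

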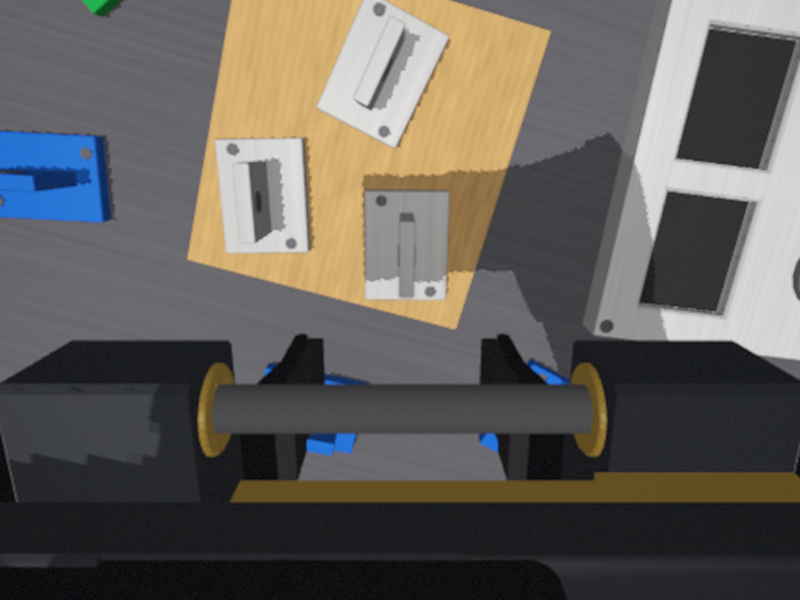

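Three grey brackets stand on the sheet at (407,255), (262,195) and (383,72). The blue ones, at (50,175) and behind the gripper, and the green one at (97,3) are look-alikes. I'm picking the grey one at (407,255), directly ahead.

Emit:
{"method": "step_arm", "body": {
  "deltas": [
    [0.2,0.05,0.002,0.001,0],
    [0.2,0.1,0.002,0.001,0],
    [0.2,0.15,0.002,0.001,0],
    [0.2,0.18,0.002,0.001,0],
    [0.2,0.203,0.002,0.001,0],
    [0.2,0.203,0.002,0.001,0],
    [-1,0.203,0.002,0.001,0],
    [-1,0.203,0.002,0.001,0],
    [-1,0.203,0.002,0.001,0],
    [-1,0.203,0.002,0.001,0]
  ]
}}

```text
time_s: 22.0
tool_pos: [0.433, 0.2589, 0.041]
tool_rot: [119.7, 89.9, 45.3]
force: [0.2, 1.0, -0.4]
grip_width: 0.0206
```

```bash
python3 - <<'E'
from h import *
goto(.4335,.2568,.16,15.7); o=monitor.get_obs(); print(o["grip_width"])
goto(.485,.058,.16,8.5)
E
```

```text
shift [-0.119   0.      0.0021] turn -0.0 q7 -103.4 tool [0.433  0.2589 0.041 ] tilt 0.05
0.020557079743363675
shift [-0.1191 -0.0041  0.2075] turn 7.2 q7 -103.4 tool [0.433  0.2589 0.041 ] tilt 0.05
```

Emit:
{"method": "step_arm", "body": {
  "deltas": [
    [-1,0,0,0,0],
    [-1,0,0,0,0],
    [-1,0,0,0,0]
  ]
}}

```text
time_s: 22.38
tool_pos: [0.4334, 0.2576, 0.0409]
tool_rot: [5.5, 89.9, -68.9]
force: [1.3, -5.2, 4.1]
grip_width: 0.0094
```

```bash
python3 - <<'E'
from h import *
o=monitor.get_obs(); print(o["grip_width"],o["force"])
goto(.4335,.2568,.041,15.7)
goto(.485,.058,.16,8.5)
E
```

```text
0.00941762424394834 [ 1.31142103 -5.22015983  4.13349053]
shift [-0.0001 -0.0001  0.0008] turn -0.1 q7 -103.4 tool [0.4334 0.2576 0.0409] tilt 0.07
shift [-0.1189 -0.004   0.2063] turn 7.1 q7 -103.4 tool [0.4334 0.2576 0.0409] tilt 0.07
```

Emit:
{"method": "step_arm", "body": {
  "deltas": [
    [-1,-0.04,0,0,0],
    [-1,-0.08,0,0,0],
    [-1,-0.119,0,0.02,2],
    [-1,-0.119,-0.001,0.07,4],
    [-1,-0.119,-0.002,0.12,7],
    [-1,-0.119,-0.003,0.17,7],
    [-1,-0.119,-0.004,0.206,7],
    [-1,-0.119,-0.004,0.206,7],
    [-1,-0.119,-0.004,0.206,7],
    [-1,-0.119,-0.004,0.206,7]
  ]
}}

```text
time_s: 23.62
tool_pos: [0.4838, 0.0609, 0.159]
tool_rot: [-115.9, 89.9, 162.9]
force: [-0.6, -0.1, -6.2]
grip_width: 0.0097
```

```bash
cat >> h.py <<'E'
def pockets(c="wrist"):
    m,p,d=cam(c); w=cloud(m,d); z=w[...,2]
    k=(p.max(-1)<70)&(z<.03)&(z>.002)&(np.hypot(w[...,0]-.544,w[...,1]-.016)<.17)
    n,l,s,_=cv2.connectedComponentsWithStats(k.astype(np.uint8))
    for i in range(1,n):
        if s[i,4]>400: print("pocket",s[i],*rect(w[l==i][:,:2]),"z",np.round(np.median(w[l==i][:,2])*1000,1))
    return p
E
python3 - <<'E'
from h import *
goto(.4852,.0578,.053,8.5);o=monitor.get_obs(); print(o["grip_width"],o["force"])
p=pockets(); save(p,"w4")
goto(.4852,.0578,.053,8.5)
m,p,w=webs("top")
E
```

```text
shift [0.1059 0.001  0.0033] turn 0.3 q7 -90.4 tool [0.4838 0.0609 0.159 ] tilt 0.07
0.009720329316453006 [-0.64884006 -0.06468959 -6.23442406]
pocket [ 224    0   80  104 7919] [586.   72.9] [78.4 61.9] 8.4 z 14.7
pocket [ 347    0   86  105 7775] [601.2 -26.3] [79.1 63.5] 8.1 z 14.6
pocket [ 227  131   72   25 1715] [513.7  61.7] [61.6 21.1] -82.0 z 14.6
shift [0.1061 0.0008 0.0032] turn 0.3 q7 -90.4 tool [0.484  0.0608 0.1591] tilt 0.05
top px [170 170   8  19]   [539.7 300.8] [49.4 10.4] -10.3 top 63.6
top px [378 201   5  20]   [ 467.4 -240.8] [49.2 10. ] 0.0 top 65.2
top px [414 201   5  20]   [ 468.5 -334.2] [49.8 10.5] -2.6 top 65.4
top px [145 208   9  19]   [437.6 359.3] [49.8 11.4] 16.2 top 63.4
```

View pics/w4.png

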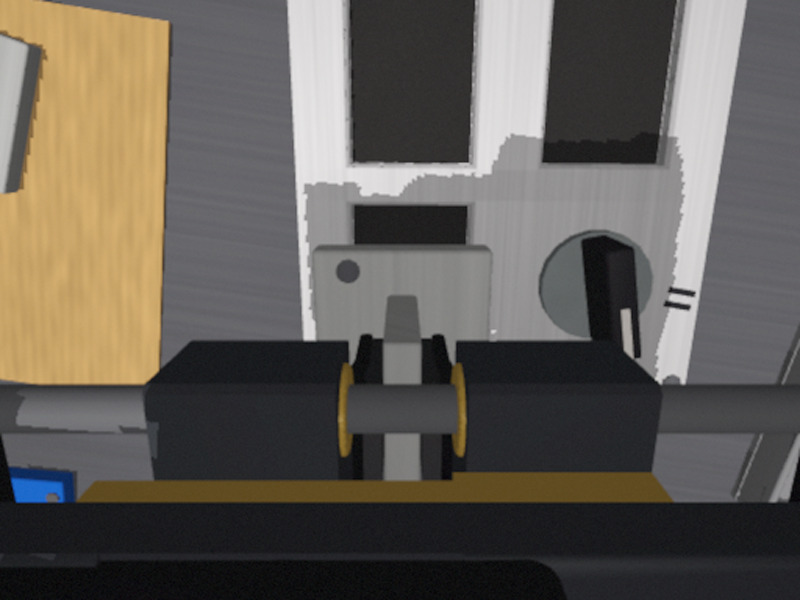

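Emit:
{"method": "step_arm", "body": {
  "deltas": [
    [-1,0.04,0.001,0.003,0],
    [-1,0.07,0.001,0.003,0],
    [-1,0.088,0.001,0.003,0],
    [-1,0.092,0.001,0.003,0],
    [-1,0.092,0.001,0.003,0],
    [-1,0.092,0.001,0.003,0],
    [-1,0.092,0.001,0.003,0]
  ]
}}

```text
time_s: 24.6
tool_pos: [0.4866, 0.0567, 0.0684]
tool_rot: [108.5, 89.9, 27.2]
force: [0.1, -0.4, -6.1]
grip_width: 0.0097
```

```bash
python3 - <<'E'
from h import *
goto(.4852,.0578,.052,8.5);o=monitor.get_obs(); print(o["grip_width"],o["force"])
E
```

```text
shift [ 0.0164 -0.0012 -0.0013] turn 0.2 q7 -85.6 tool [0.4866 0.0567 0.0684] tilt 0.1
0.009701011648761521 [ 0.08390301 -0.35726227 -6.05109002]
```

Emit:
{"method": "step_arm", "body": {
  "deltas": [
    [-1,0.002,-0.001,-0.001,0],
    [-1,0.005,-0.001,-0.001,0],
    [-1,0.005,-0.001,-0.001,0],
    [-1,0.005,-0.001,-0.001,0]
  ]
}}

```text
time_s: 25.1
tool_pos: [0.4848, 0.0573, 0.0625]
tool_rot: [-74.6, 90.0, -155.9]
force: [-0.3, 0.0, -6.6]
grip_width: 0.0095
```

```bash
python3 - <<'E'
from h import *
goto(.4852,.0578,.051,8.5);o=monitor.get_obs(); print(o["grip_width"],o["force"])
E
```

```text
shift [ 0.0115  0.0005 -0.0005] turn 0.2 q7 -85.5 tool [0.4848 0.0573 0.0625] tilt 0.0
0.009511188498619714 [-2.73080069e-01  3.08934079e-04 -6.57874364e+00]
```

Emit:
{"method": "step_arm", "body": {
  "deltas": [
    [-1,0.003,0,0,0],
    [-1,0.006,0,0,0],
    [-1,0.009,0,0,0],
    [-1,0.011,0,0,0],
    [-1,0.011,0,0,0],
    [-1,0.011,0,0,0]
  ]
}}

```text
time_s: 25.85
tool_pos: [0.4848, 0.0573, 0.0519]
tool_rot: [-141.4, 90.0, 137.2]
force: [-4.2, -0.1, 1.4]
grip_width: 0.0097
```

```bash
python3 - <<'E'
from h import *
goto(.4852,.0578,.051,8.5);o=monitor.get_obs(); print(o["grip_width"],o["force"],o["wrist_torque"])
E
```

```text
shift [ 0.0009  0.0005 -0.0004] turn 0.2 q7 -84.8 tool [0.4848 0.0573 0.0519] tilt 0.02
0.009702944256822131 [-4.24164355 -0.09772271  1.37136122] [-0.21354242  0.83531246  0.00473645]
```

Emit:
{"method": "step_arm", "body": {
  "deltas": [
    [0.2,0,0,0,0],
    [0.2,0,0,0,0],
    [0.2,0,0,0,0],
    [0.2,-0.04,0,0,0],
    [0.2,-0.1,0,0,0],
    [0.2,-0.16,0,0,0],
    [0.2,-0.2,0,0,0],
    [0.2,-0.2,0,0,0],
    [0.2,-0.2,0,0,0]
  ]
}}

```text
time_s: 26.98
tool_pos: [0.4844, 0.0572, 0.2508]
tool_rot: [-95.5, 90.0, -176.8]
force: [-0.2, -0.3, -0.4]
grip_width: 0.0517
```

```bash
python3 - <<'E'
from h import *
m,p,w=webs("wrist"); pockets()
m,p,w=webs("top")
goto(.440,.3635,.22,16)
E
```

```text
wrist px [ 1 42 25 55]   [541.6 303.8] [50.2 12.1] -10.7 top 61.1
wrist px [345 138  23  57]   [499.7 -41.4] [55.7 14.5] 19.0 top 69.0
wrist px [252 141  12  52]   [484.4  57.7] [49.8 11.2] 8.7 top 72.0
pocket [ 228   18   60   82 4641] [588.4  73.5] [81.3 61.8] 8.6 z 14.6
pocket [ 322   19   62   82 4586] [602.7 -26.5] [81.6 61.4] 8.6 z 14.6
top px [170 170   8  19]   [539.3 301. ] [49.  11.1] -11.9 top 63.3
top px [377 201   6  19]   [ 468.  -240.5] [47.5 10.9] -2.1 top 65.7
top px [414 201   5  20]   [ 468.5 -334.2] [49.6  9.8] -0.6 top 65.7
top px [145 208   9  19]   [438.  359.6] [49.  10.9] 15.0 top 64.5
shift [ 0.0298  0.0027 -0.3095] turn -7.3 q7 -92.5 tool [0.484  0.0571 0.25  ] tilt 0.16
```

First new bracket seated: web top 72 mm, yaw 8.7°, at (484.4, 57.7). Next is the grey one at (440, 363).

Emit:
{"method": "step_arm", "body": {
  "deltas": [
    [0.2,0,0,-0.06,-2],
    [0.2,0,0.001,-0.12,-4],
    [0.2,0,0.002,-0.18,-6],
    [0.2,0.01,0.003,-0.24,-7],
    [0.2,0.03,0.003,-0.29,-7],
    [0.2,0.03,0.003,-0.31,-7],
    [0.2,0.03,0.003,-0.31,-7],
    [0.2,0.03,0.003,-0.31,-7],
    [0.2,0.08,0.003,-0.31,-7],
    [0.2,0.12,0.003,-0.31,-7],
    [0.2,0.12,0.003,-0.31,-7]
  ]
}}

```text
time_s: 28.5
tool_pos: [0.4404, 0.3607, 0.1294]
tool_rot: [-55.2, 89.7, -129.8]
force: [0.1, -0.8, 0.7]
grip_width: 0.0521
```

```bash
python3 - <<'E'
from h import *
m,p,w=webs("wrist")
goto(.440,.3635,.041,16); print(monitor.get_obs()["qpos"].round(1))
E
```

```text
wrist px [361  33  60  83]   [541.5 304.6] [50.1 11.3] -11.2 top 61.1
wrist px [246 165  16  73]   [440.  363.5] [50.  10.4] 15.4 top 61.0
shift [ 0.0908 -0.0013 -0.0018] turn -0.5 q7 -112.7 tool [0.4417 0.3623 0.1318] tilt 0.08
[ -58.1   13.7   18.4  102.9   -4.7   64.3 -112.7]
```

Emit:
{"method": "step_arm", "body": {
  "deltas": [
    [0.2,0.04,-0.002,-0.001,0],
    [0.2,0.075,-0.002,-0.001,0],
    [0.2,0.091,-0.002,-0.001,0],
    [0.2,0.091,-0.002,-0.001,0],
    [0.2,0.091,-0.002,-0.001,0],
    [-1,0.091,-0.002,-0.001,0],
    [-1,0.091,-0.002,-0.001,0],
    [-1,0.091,-0.002,-0.001,0],
    [-1,0.091,-0.002,-0.001,0],
    [-1,0.091,-0.002,-0.001,0],
    [-1,0.091,-0.002,-0.001,0],
    [-1,0.091,-0.002,-0.001,0]
  ]
}}

```text
time_s: 30.05
tool_pos: [0.4392, 0.3637, 0.0406]
tool_rot: [-21.8, 89.9, -96.2]
force: [0.2, -4.1, 2.1]
grip_width: 0.0094
```

```bash
python3 - <<'E'
from h import *
o=monitor.get_obs(); print(o["grip_width"],o["force"])
goto(.440,.3642,.041,15.7)
goto(.588,.0733,.16,8.5)
E
```

```text
0.009394715755717396 [ 0.18047238 -4.12905667  2.07051292]
shift [-0.0004  0.0009 -0.0003] turn -0.1 q7 -111.0 tool [0.4392 0.3637 0.0406] tilt 0.07
shift [-0.1191  0.0651  0.3198] turn 7.1 q7 -111.0 tool [0.4392 0.3637 0.0406] tilt 0.07
```

Emit:
{"method": "step_arm", "body": {
  "deltas": [
    [-1,-0.04,0,0,0],
    [-1,-0.08,0,0,0],
    [-1,-0.119,0.004,0.02,2],
    [-1,-0.119,0.014,0.07,4],
    [-1,-0.119,0.025,0.125,7],
    [-1,-0.119,0.036,0.18,7],
    [-1,-0.119,0.047,0.235,7],
    [-1,-0.119,0.058,0.285,7],
    [-1,-0.119,0.065,0.32,7],
    [-1,-0.119,0.065,0.32,7],
    [-1,-0.119,0.065,0.32,7],
    [-1,-0.119,0.065,0.32,7]
  ]
}}

```text
time_s: 31.55
tool_pos: [0.587, 0.0761, 0.1588]
tool_rot: [-130.2, 89.9, 148.6]
force: [0.4, 0.5, -6.3]
grip_width: 0.0101
```

```bash
python3 - <<'E'
from h import *
m,p,w=webs("top")
goto(.5871,.0732,.067,8.5);o=monitor.get_obs(); print(o["grip_width"],o["force"])
E
```

```text
top px [170 170   8  19]   [539.3 301.1] [48.8 11.3] -9.8 top 63.2
top px [299 187  12  22]   [497.3 -44.6] [56.1 14.6] 19.5 top 71.8
top px [377 201   6  20]   [ 467.4 -240.5] [49.2 11.5] -1.1 top 64.7
top px [414 201   5  20]   [ 468.2 -333.9] [49.5  9.5] -2.1 top 65.1
shift [ 0.092  -0.0005  0.0027] turn 0.3 q7 -84.1 tool [0.5872 0.0759 0.159 ] tilt 0.06
0.009467809449398618 [ 0.20405825 -0.11453121 -6.22784886]
```

Emit:
{"method": "step_arm", "body": {
  "deltas": [
    [-1,0.04,0,0.002,0],
    [-1,0.07,0,0.002,0],
    [-1,0.088,0,0.002,0],
    [-1,0.092,0,0.002,0],
    [-1,0.092,0,0.002,0],
    [-1,0.092,0,0.002,0],
    [-1,0.092,0,0.002,0],
    [-1,0.092,0,0.002,0]
  ]
}}

```text
time_s: 32.6
tool_pos: [0.5885, 0.0721, 0.0681]
tool_rot: [106.5, 89.9, 25.1]
force: [-0.1, -0.4, -6.2]
grip_width: 0.0099
```

```bash
python3 - <<'E'
from h import *
goto(.5871,.0732,.0515,8.5);o=monitor.get_obs(); print(o["grip_width"],o["force"])
E
```

```text
shift [ 0.0166 -0.0012 -0.0013] turn 0.2 q7 -81.2 tool [0.5885 0.0721 0.0681] tilt 0.05
0.009943394233949784 [-0.07151233 -0.42885239 -6.19238427]
```

Emit:
{"method": "step_arm", "body": {
  "deltas": [
    [-1,0.002,-0.001,-0.001,0],
    [-1,0.004,-0.001,-0.001,0],
    [-1,0.004,-0.001,-0.001,0],
    [-1,0.004,-0.001,-0.001,0],
    [-1,0.007,-0.001,-0.001,0],
    [-1,0.01,-0.001,-0.001,0],
    [-1,0.013,-0.001,-0.001,0],
    [-1,0.016,-0.001,-0.001,0],
    [-1,0.016,-0.001,-0.001,0],
    [-1,0.016,-0.001,-0.001,0]
  ]
}}

```text
time_s: 33.85
tool_pos: [0.5871, 0.0729, 0.0516]
tool_rot: [100.6, 90.0, 19.3]
force: [0.2, 0.5, -4.9]
grip_width: 0.0096
```

```bash
python3 - <<'E'
from h import *
goto(.5871,.0732,.0515,8.5);o=monitor.get_obs(); print(o["grip_width"],o["force"],o["wrist_torque"])
E
```

```text
shift [ 0.0001  0.     -0.0003] turn 0.2 q7 -80.8 tool [0.5871 0.0729 0.0516] tilt 0.01
0.009615628935353022 [ 0.15617591  0.49381325 -4.87471519] [-0.126446    0.19763766 -0.01443786]
```

Emit:
{"method": "step_arm", "body": {
  "deltas": [
    [0.2,0,0,0,0],
    [0.2,0,0,0,0],
    [0.2,0,0,0,0],
    [0.2,-0.04,0,0,0],
    [0.2,-0.1,0,0,0],
    [0.2,-0.16,0,0,0],
    [0.2,-0.2,0,0,0],
    [0.2,-0.2,0,0,0],
    [0.2,-0.2,0,0,0]
  ]
}}

```text
time_s: 34.98
tool_pos: [0.5867, 0.0729, 0.2511]
tool_rot: [-115.8, 90.0, 162.8]
force: [-0.0, 0.2, -0.4]
grip_width: 0.0523
```

```bash
python3 - <<'E'
from h import *
m,p,w=webs("wrist"); pockets()
m,p,w=webs("top")
goto(.5415,.305,.24,-11)
E
```

```text
wrist px [253 140  11  52]   [587.9  73. ] [50.3 10.2] 8.7 top 72.0
wrist px [ 21 150  23  48]   [542.1 303.3] [50.  11.5] -10.4 top 61.1
wrist px [339 232  17  14]   [524.  -36.3] [16.7  8.1] 65.0 top 68.5
wrist px [253 234  10  12]   [507.1  61.1] [9.9 5.3] -78.6 top 71.4
wrist px [253 277  10   7]   [463.7  54.6] [9.8 8.2] -81.3 top 71.8
pocket [ 318  121   58   70 3707] [602.2 -25.6] [81.1 62.8] 9.0 z 14.4
top px [170 170   8  19]   [539.3 300.6] [49.4 11.7] -10.4 top 63.6
top px [301 187  10  22]   [497.4 -44.7] [56.  14.3] 19.4 top 72.0
top px [377 201   6  20]   [ 467.4 -240.7] [49.2 11.4] 0.7 top 65.2
top px [413 201   6  20]   [ 468.5 -334.1] [49.1 11. ] -3.4 top 64.9
shift [ 0.0099 -0.0092 -0.2362] turn 19.7 q7 -85.7 tool [0.5862 0.0729 0.2499] tilt 0.16
```

Emit:
{"method": "step_arm", "body": {
  "deltas": [
    [0.2,0,-0.002,-0.06,6],
    [0.2,0,-0.004,-0.12,12],
    [0.2,0.01,-0.007,-0.18,17],
    [0.2,0.01,-0.009,-0.236,20],
    [0.2,0.01,-0.009,-0.236,20],
    [0.2,0.01,-0.009,-0.236,20],
    [0.2,0.06,-0.009,-0.236,20],
    [0.2,0.11,-0.009,-0.236,20],
    [0.2,0.12,-0.009,-0.236,20],
    [0.2,0.12,-0.009,-0.236,20],
    [0.2,0.12,-0.009,-0.236,20]
  ]
}}

```text
time_s: 36.5
tool_pos: [0.5443, 0.3051, 0.1341]
tool_rot: [134.4, 89.8, 33.0]
force: [0.8, -0.5, 0.8]
grip_width: 0.0524
```

```bash
python3 - <<'E'
from h import *
m,p,w=webs("wrist"); save(p,"w5")
goto(.5415,.305,.041,-11); print(monitor.get_obs()["qpos"].round(1))
E
```

```text
wrist px [254 168  16  71]   [541.8 303.8] [49.3 10.7] -11.1 top 61.0
shift [ 0.0931 -0.0028  0.0011] turn -0.4 q7 -125.9 tool [0.5442 0.3053 0.1341] tilt 0.24
[ -52.5   20.2   25.6   95.6   -9.4   66.1 -125.9]
```

Emit:
{"method": "step_arm", "body": {
  "deltas": [
    [0.2,0.04,-0.002,0.001,0],
    [0.2,0.075,-0.002,0.001,0],
    [0.2,0.093,-0.002,0.001,0],
    [0.2,0.093,-0.002,0.001,0],
    [0.2,0.093,-0.002,0.001,0],
    [-1,0.093,-0.002,0.001,0],
    [-1,0.093,-0.002,0.001,0],
    [-1,0.093,-0.002,0.001,0],
    [-1,0.093,-0.002,0.001,0],
    [-1,0.093,-0.002,0.001,0],
    [-1,0.093,-0.002,0.001,0],
    [-1,0.093,-0.002,0.001,0]
  ]
}}

```text
time_s: 38.05
tool_pos: [0.5403, 0.3039, 0.0386]
tool_rot: [-27.7, 90.0, -129.0]
force: [-1.2, -2.3, 1.6]
grip_width: 0.0093
```

```bash
python3 - <<'E'
from h import *
o=monitor.get_obs(); print(o["grip_width"],o["force"])
goto(.5418,.3045,.041,-11)
goto(.603,-.0255,.16,8.6)
E
```

```text
0.009327976225554821 [-1.23328438 -2.26837727  1.56057766]
shift [-0.0024  0.0013 -0.0009] turn -0.3 q7 -123.9 tool [0.5403 0.3039 0.0386] tilt 0.04
shift [-0.1213  0.1262  0.3107] turn -19.9 q7 -123.9 tool [0.5403 0.3039 0.0386] tilt 0.04
```

Emit:
{"method": "step_arm", "body": {
  "deltas": [
    [-1,-0.04,0,0,0],
    [-1,-0.08,0,0,0],
    [-1,-0.121,0.008,0.02,-5],
    [-1,-0.121,0.026,0.065,-10],
    [-1,-0.121,0.047,0.115,-15],
    [-1,-0.121,0.067,0.165,-20],
    [-1,-0.121,0.087,0.215,-20],
    [-1,-0.121,0.107,0.265,-20],
    [-1,-0.121,0.125,0.31,-20],
    [-1,-0.121,0.125,0.31,-20],
    [-1,-0.121,0.125,0.31,-20],
    [-1,-0.121,0.125,0.31,-20]
  ]
}}

```text
time_s: 39.55
tool_pos: [0.6016, -0.0221, 0.1587]
tool_rot: [-130.5, 89.9, 148.3]
force: [0.6, -0.0, -5.9]
grip_width: 0.0099
```

```bash
python3 - <<'E'
from h import *
m,p,w=webs("top")
goto(.6014,-.0257,.065,8.6);o=monitor.get_obs(); print(o["grip_width"],o["force"])
E
```

```text
top px [258 153   7  21]   [585.2  70.4] [50.2 11.2] 7.4 top 75.1
top px [264 193   6  20]   [481.3  54.9] [48.4 10.3] 9.0 top 74.3
top px [377 201   6  20]   [ 467.4 -240.4] [49.3 10.9] -1.7 top 65.2
top px [414 201   5  20]   [ 468.2 -333.9] [49.2 10. ] -1.9 top 65.8
shift [ 0.0939 -0.0008  0.0034] turn 0.2 q7 -73.7 tool [ 0.6017 -0.0223  0.1589] tilt 0.07
0.009638451198149876 [-0.22353916 -0.48095958 -4.82711063]
```

Emit:
{"method": "step_arm", "body": {
  "deltas": [
    [-1,0.04,-0.001,0.002,0],
    [-1,0.07,-0.001,0.002,0],
    [-1,0.088,-0.001,0.002,0],
    [-1,0.092,-0.001,0.002,0],
    [-1,0.092,-0.001,0.002,0],
    [-1,0.092,-0.001,0.002,0],
    [-1,0.092,-0.001,0.002,0],
    [-1,0.092,-0.001,0.002,0]
  ]
}}

```text
time_s: 40.6
tool_pos: [0.6017, -0.0263, 0.0681]
tool_rot: [96.6, 89.9, 15.3]
force: [0.3, 0.3, -5.8]
grip_width: 0.0097
```

```bash
python3 - <<'E'
from h import *
goto(.6014,-.0257,.0495,8.6);o=monitor.get_obs(); print(o["grip_width"],o["force"])
E
```

```text
shift [ 0.0186 -0.0002 -0.0007] turn 0.1 q7 -70.7 tool [ 0.6017 -0.0263  0.0681] tilt 0.06
0.009662947701975262 [ 0.26409489  0.34888966 -5.82575148]
```

Emit:
{"method": "step_arm", "body": {
  "deltas": [
    [-1,0.003,0,-0.0005,0],
    [-1,0.006,0,-0.0005,0],
    [-1,0.009,0,-0.0005,0],
    [-1,0.012,0,-0.0005,0],
    [-1,0.015,0,-0.0005,0],
    [-1,0.018,0,-0.0005,0],
    [-1,0.018,0,-0.0005,0],
    [-1,0.018,0,-0.0005,0]
  ]
}}

```text
time_s: 41.6
tool_pos: [0.6014, -0.0259, 0.0496]
tool_rot: [86.3, 90.0, 5.0]
force: [0.5, -0.2, -5.0]
grip_width: 0.0096
```

```bash
python3 - <<'E'
from h import *
goto(.6014,-.0257,.0495,8.6);o=monitor.get_obs(); print(o["grip_width"],o["force"],o["wrist_torque"])
E
```

```text
shift [ 0.0001  0.     -0.0002] turn 0.1 q7 -70.2 tool [ 0.6014 -0.0259  0.0496] tilt 0.02
0.009645180445834886 [ 0.51654607 -0.20507211 -5.01721458] [-0.11451056  0.13510528  0.04757818]
```

Emit:
{"method": "step_arm", "body": {
  "deltas": [
    [0.2,0,0,0,0],
    [0.2,0,0,0,0],
    [0.2,0,0,0,0],
    [0.2,-0.04,0,0,0],
    [0.2,-0.1,0,0,0],
    [0.2,-0.16,0,0,0],
    [0.2,-0.21,0,0,0],
    [0.2,-0.21,-0.05,0,0],
    [0.2,-0.21,-0.103,0,0],
    [0.2,-0.21,-0.103,0,-5],
    [0.2,-0.21,-0.103,0,-10],
    [0.2,-0.21,-0.103,0,-10]
  ]
}}

```text
time_s: 43.1
tool_pos: [0.4994, -0.0415, 0.26]
tool_rot: [105.5, 89.9, 34.1]
force: [-0.3, -0.3, -0.4]
grip_width: 0.052
```

```bash
python3 - <<'E'
from h import *
m,p,w=webs("wrist"); save(p,"w6")
m,p,w=webs("top")
goto(.4998,-.0413,.056,19)
E
```

```text
wrist px [163  10  21  60]   [587.8  73. ] [50.  11.2] 8.8 top 72.1
wrist px [267  30  20  58]   [602.8 -25.1] [50.  11.1] 8.5 top 72.2
wrist px [153 123  19  52]   [484.2  57.2] [50.4 10.8] 8.6 top 72.0
wrist px [251 137  14  56]   [499.3 -41.4] [56.2 13.4] 18.8 top 69.2
top px [258 153   7  21]   [585.4  70.4] [50.1 11. ] 7.6 top 74.7
top px [264 193   6  20]   [481.4  54.9] [48.7 10.4] 9.1 top 74.7
top px [379 201   4  20]   [ 467.2 -241.3] [49.   9.5] 0.2 top 65.3
top px [414 201   5  20]   [ 468.2 -333.8] [48.9 10.5] -2.6 top 65.0
shift [ 2.037e-01  2.000e-04 -1.000e-04] turn -0.4 q7 -70.2 tool [ 0.4996 -0.0415  0.2597] tilt 0.02
```

View pics/w6.png

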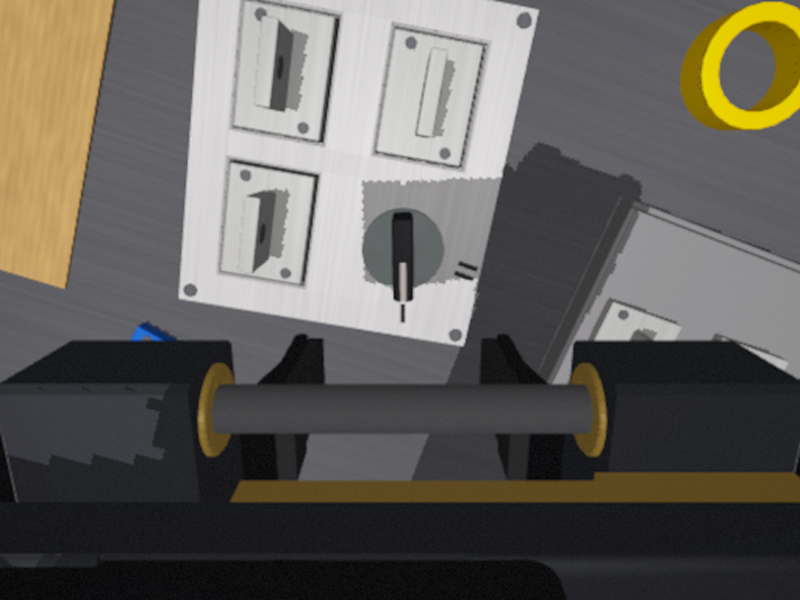

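All three new brackets sit flush in their pockets, at (285,70), (430,95) and (268,222). The switch at (403,255) is still on the OFF line (403,313), and the ON lines are at (466,270).

Emit:
{"method": "step_arm", "body": {
  "deltas": [
    [0.2,0.06,0,0,0],
    [0.2,0.12,0,0,0],
    [0.2,0.16,0,0,0],
    [0.2,0.19,0,0,0],
    [0.2,0.203,0,0,0],
    [0.2,0.203,0,0,0],
    [-1,0.203,0,0,0],
    [-1,0.203,0,0,0],
    [-1,0.203,0,0,0],
    [-1,0.203,0,0,0],
    [-1,0.203,0,0,0]
  ],
  "newtons": 30
}}

```text
time_s: 44.58
tool_pos: [0.4997, -0.0417, 0.0568]
tool_rot: [41.7, 90.0, -29.7]
force: [0.3, -1.1, 0.9]
grip_width: 0.0139
```

Emit:
{"method": "step_arm", "body": {
  "deltas": [
    [-1,0,0,0,-8],
    [-1,0,0,0,-16],
    [-1,0,0,0,-24],
    [-1,0,0,0,-32],
    [-1,0,0,0,-40],
    [-1,0,0,0,-48],
    [-1,0,0,0,-56],
    [-1,0,0,0,-63],
    [-1,0,0,0,-69],
    [-1,0,0,0,-69],
    [-1,0,0,0,-69],
    [-1,0,0,0,-69]
  ]
}}

```text
time_s: 46.08
tool_pos: [0.4979, -0.0403, 0.0567]
tool_rot: [157.6, 89.8, 155.3]
force: [-5.5, 2.4, 6.9]
grip_width: 0.0137
```

```bash
python3 - <<'E'
from h import *
goto(.4998,-.0413,.056,-92.6);o=monitor.get_obs(); print(o["grip_width"],o["force"],o["wrist_torque"])
E
```

```text
shift [ 0.0007 -0.0009  0.0019] turn 0.3 q7 4.6 tool [ 0.4979 -0.0403  0.0567] tilt 0.23
0.013672575964502493 [-5.47843636  2.36508249  6.86146484] [0.37579424 1.15520362 0.07810178]
```

Emit:
{"method": "step_arm", "body": {
  "deltas": [
    [0.2,0,0,0,0],
    [0.2,0,0,0,0],
    [0.2,0,0,0,0],
    [0.2,0,0,0,0],
    [0.2,-0.05,0,0,0],
    [0.2,-0.1,0,0,0],
    [0.2,-0.16,0,0,0],
    [0.2,-0.2,0,0,0],
    [0.2,-0.2,0,0,0],
    [0.2,-0.2,0,0,0]
  ]
}}

```text
time_s: 47.32
tool_pos: [0.4991, -0.0413, 0.2558]
tool_rot: [174.3, 89.9, 171.9]
force: [-0.4, 0.4, -0.0]
grip_width: 0.0522
```

```bash
python3 - <<'E'
from h import *
m,p,w=webs("wrist"); save(p,"w7")
m,p,w=webs("top"); save(p,"top7")
m,p,w=webs("scene")
E
```

```text
wrist px [317  29  59  24]   [587.5  73.8] [50.5 10.6] 8.6 top 72.3
wrist px [209  52  54  23]   [484.2  58.1] [49.7 10.7] 9.0 top 72.1
wrist px [331 135  55  21]   [602.5 -24.1] [49.9 10.9] 9.2 top 72.1
wrist px [250 137  14  56]   [499.5 -40.9] [56.2 13.5] 87.8 top 69.1
top px [296 148   6  21]   [600.7 -26.9] [50.   9.2] 7.1 top 74.2
top px [258 153   7  21]   [585.6  70.5] [50.9 11. ] 7.3 top 74.2
top px [264 193   6  20]   [481.4  54.9] [48.7 10.5] 9.1 top 75.1
top px [378 201   5  20]   [ 467.4 -240.2] [49.5 11.3] -2.0 top 65.3
top px [414 201   5  20]   [ 468.4 -334.5] [49.4 10.6] -1.3 top 65.7
scene px [150 131  13  11]   [ 468.2 -330.3] [50.9 16.6] -4.2 top 65.8
scene px [171 140  13  12]   [ 469.  -237.2] [54.1 15. ] -0.3 top 66.9
scene px [210 165  17  14]   [498.9 -40.9] [56.7 16.6] -89.8 top 72.9
scene px [243 173  11  16]   [482.1  57.5] [54. 13.] 8.8 top 74.9
scene px [194 184  13  17]   [601.9 -23.8] [54.7 12.7] 9.6 top 75.2
scene px [225 194  12  18]   [586.8  74.6] [54.6 13.5] 10.2 top 74.8
```

View pics/w7.png

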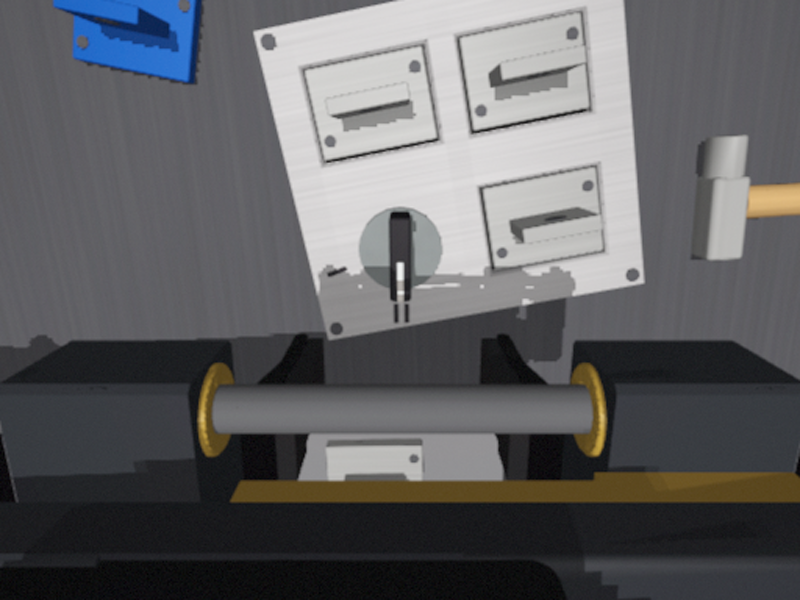

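View pics/top7.png

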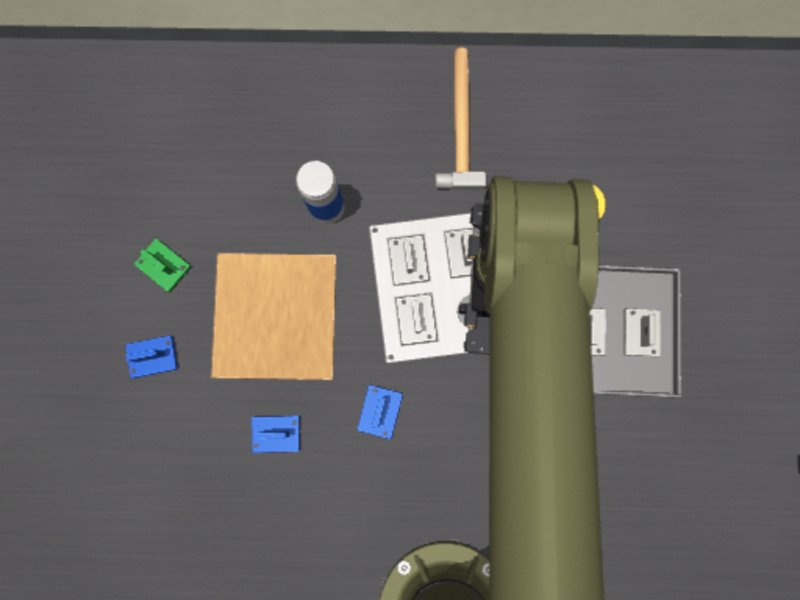

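The pointer at (400,300) is on the double ON line. All three pockets are filled flush, the sheet is empty, both finished brackets stand in the tray, and the can and tape haven't moved. Handing in.

```bash
python3 -c "
from cell import env; print(env.sign_off())"
```

```text
the job is handed in; nothing more can be done
None
```

The job is done and handed in; sign-off gives no verdict. I turned the switch to OFF, stood both finished brackets in the grey tray and seated the three new grey ones in the jig pockets. Then I turned the switch to ON, at about 47 s on the robot clock.

**Last checks, with the arm clear of everything:**
- **New brackets:** wrist camera shows the three web tops at about 72 mm (a seated one should be 71 mm). Their directions are 8.6–9.2° against 8.5° for the jig. Their centres are within about 1.5 mm of where I worked out the pockets to be.
- **Finished brackets:** both stand upright on the tray floor.
- **Switch:** the bar points at -92.2°, against about -92.6° measured for the ON line.
- **Bystanders:** the can looks unmoved in the top view. The tape was partly hidden by the arm there, and nothing came near it. The blue and green look-alikes were left alone.

**Disagreements:** no check failed. The top camera read positions about 2–4 mm off the wrist camera, and its heights came out about 2–3 mm high, so I placed by the wrist camera and the arm's own position. I saw neither a knocked bracket nor a slackened grip.

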